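Set a power board in the spring board holder

ROBOT

A 6-joint arm with a two-finger parallel gripper is mounted at the origin on a cart in front of the work surface, level with it; the furniture and walls round the work are solid. World frame = base frame: x ahead of the robot, y to its left, z up, the work surface at z = 0. Lengths are in m, angles in rad, forces in N, time in s.
With the tool pointing down it reaches from about 0.35 to 0.85 m from the base axis. Payload 8.1 kg.
Tool frame: the origin (TCP) lies at the very end of the fingers, on their centre line; the grasp point (between the pads) lies 19 mm behind it; z points along the fingers, x is the direction in which the jaws open and shut, and the axes are right-handed (so a half turn about z gives the same grasp; the last joint's range is limited). The gripper opens to 93 mm and grips with 3 to 60 N. Pads are 15 mm wide; open, the fingers measure 128 mm over their backs; the gripper's body (75 mm by 188 mm) begins 65 mm behind the grasp point.
Start: joints at [-1.434, 0.13, 1.488, -0, 1.523, -0.085], TCP at [0.132, -0.585, 0.219] pointing down, gripper open.
Joint ranges: [-2.96, 2.96], [-0.89, 2.26], [0.02, 2.5], [-1.34, 4.48], [0, 2.73], [-2.66, 2.66]. Speed limits (rad/s): [2.39, 2.39, 2.79, 3.14, 3.14, 3.14].

INTERFACE

Orientations are given as a rotation vector (axis times angle).
In Python, from plant import robot gives the robot as it stands. The module is installed in compiled form; this text tells all that it offers.
- The arm moves only by the tool jog_arm, never from a script. Its argument "commands" is one flat list of numbers, 5 for each row, row after row: the gripper's target within -1 to 1 (shut at 1, half-way at 0, fully open at -1), then the shift along the tool's x, y, z in m, then the turn about the tool's z in degrees. A call has 1 to 20 rows; each row shifts and turns the commanded pose from where the row before left it, along the tool's axes as they then stand; what a row does not reach is not made up. A row lasts 1/12 s, in which the tool goes at most 41.7 mm and 7.16 degrees, less where a joint would pass 70% of its speed; a pose out of reach is approached as far as the arm can. A call is refused whole if a number of a shift passes 0.0417 or a number of a turn 7.16, either way. A call with a gripper value outside its range is refused whole. The fingers move at their own pace and stop on an object; "grip_force" is the grip in N (left out, the last holds). Time passes only in rows, so rows that do not move let the fingers close. It gives the time, the measured TCP pose, the force and the opening at its end, in the units of the state.
- robot.read_state(): the state, without advancing time (a new reading comes with each control period).
- robot.read_camera(name): name is "side" or "top" or "wrist"; returns a dict with "img" (384x512x3 uint8, blue, green, red), "vfov" (degrees; the focal length in pixels is half the picture's height over the tangent of half this angle, whatever the lens; pixels are square), "cx", "cy" (the principal point, pixels), "extrinsics" (4x4, takes a point from world to camera coordinates). Camera axes: x right, y down, z forward; pixel columns grow to the right and rows downward; lengths in m; the calibration is good to about 2 mm. A picture is of the moment at which its call begins. There is no depth.
- robot.close_job(): hands the job in, once; it reports no verdict.
Trained networks look in a picture, given as the dict that the camera call returned (one of the last four; its "shot" number tells which), for a name from the list of things; names that differ only in an ending like _2 or _b are one class to them, and where a whole thing is asked for, a point or a joint stands for the part that bears it (a point fixed in the world has none). Each returns a list of dicts, best first, with "score" (0 to 1); they miss things now and then, are a little off and sometimes report something else, mostly with a low value. They report only what shows in the picture. A call takes as long as a camera call.
- robot.recognise(thing, picture): "box" ([centre column, centre row, width, height] as shares, 0 to 1, of the picture: columns of its width, rows of its height, round what is visible of it).
- robot.pinpoint(thing, picture): "position" ([row, column] as shares, 0 to 1, of the picture: columns of its width, rows of its height: a listed point, or the origin of a listed thing).
The state is a dict: "t": time; "q": joint angles; "dq": joint speeds; "joint_torque": joint torques, N m; "tool_pos": TCP position; "orientation": TCP orientation; "force": force on the tool from outside, world axes, zero at the start; "wrist_torque": the same for the moment, N m; "opening": finger opening in m.
Only numpy, scipy, OpenCV 4.12 (cv2) and the standard library are available. Lean on these libraries where they do the work, as an engineer would, in place of code of your own. Each camera call takes 0.05 s, during which the arm holds its last target.

TASK

Take the green power board out of the blue tray and set it in the spring board holder ready for inspection: with the board tilted, push one edge into the groove of the blue sprung jaw far enough that the other edge can be lowered past the lip of the plain jaw, then ease it back so that the two springs centre it, level and held in both grooves, about midway along the jaws, and let go. Be gentle: do not drive the blue jaw against its stop, do not force the board or let the jaw snap back, and leave the other things where they are.

Things in the scene. Friction and masses are not known exactly. Their poses are not given: they have to be found in the camera images.
- board: green circuit board, 100 mm (its x) by 70 mm (its y), 4 mm thick, 0.13 to 0.21 kg, lying in the tray. Origin: centre of its underside (about 2 mm above the table); z out of the component side. Parts up to 11 mm tall stand near its corners. The two edges at x = +50 and -50 mm (each 70 mm long) go into the jaws; either way round is right.
- sink_top (a point): centre of the top of the finned aluminium heat sink on the middle of the board, 34 mm above the board's underside; the sink is 32 x 32 mm (square to the board) and 30 mm tall: the place to grip, across either pair of sides
- tray: shallow blue tray, 140 x 200 x 22 mm, 0.4 kg, loose on the table, floor about 2 mm thick; origin at the centre of its underside. The board lies in it.
- holder: spring board holder, fixed: dark base 180 x 86 mm on four screw feet (origin 0 to 6 mm above the table, always level), two rods along its x with a jaw 80 mm wide (along y) on each, grey end blocks at x = +-74 to +-86 mm. Origin: middle, 3 mm below the base plate; x to the blue jaw, z up. The board ends level in both grooves, its underside 34 mm above the origin, its middle over it.
- groove_blue (a point): on the blue jaw, moving with it: middle of the line where its ledge meets the back of its groove; at rest at x = +46, z = 34 mm in the holder's frame. The groove is 5.5 mm high, open to the middle and at both ends; the lip above it (5 mm thick, its top the jaw's top, z = 44.5 mm) reaches 4 mm inward of the back, the flat ledge below 14 mm inward.
- groove_plain (a point): the same point on the plain aluminium jaw, which is the mirror image; at rest at x = -46, z = 34 mm in the holder's frame, so the grooves' backs are 92 mm apart at rest. The blue jaw must go back more than 12 mm for the board's other edge to pass this jaw's lip.
- jaw_blue (a joint): how far the blue jaw is pushed back along the holder's +x, in m; 0 at rest, hard stop at 0.0158. Its spring pushes inward with 3 N at rest and 0.7 N more for each mm (11.4 N at 12 mm, 12.6 N at 13.7 mm, 14.1 N at the stop), friction 0.15 N.
- jaw_plain (a joint): how far the plain jaw is pushed back along the holder's -x, in m; 0 at rest, hard stop at 0.008. Its spring is the same as the blue jaw's, so a board in both grooves comes to the middle with each jaw pushed back 4 mm (5.8 N each).
- loupe: bystander: black stand loupe, 41 mm across and 44 mm tall, behind the work; origin at the centre of its underside
- screwdriver: bystander: small orange screwdriver, 160 mm long, in front of the tray
- weight: bystander: brass weight with a knob, 30 mm across and 40 mm tall, behind the tray

How it is judged:
On the way:
1. one edge of the tilted board pushes the blue jaw back far enough to clear the plain jaw, which is not yet touched (value of joint jaw_blue above 0.0105 m and angle between board's own z axis and vertical above 0.05 rad and contact force between board and holder above 2 N and value of joint jaw_plain below 0.001 m), for 0.1 s.
At the end, for the whole second after the job is handed in: The board rests, component side up, held in the grooves of both jaws: its middle within 2.5 mm of the holder's middle along x and within 10 mm along y, in groove height, level within 2.5 degrees, square within 3.4 degrees, both jaws pushed back 2 to 6.5 mm, at rest and released (x of board in the frame of holder between -0.0025 and 0.0025 m and y of board in the frame of holder between -0.01 and 0.01 m and z of board in the frame of holder between 0.0325 and 0.036 m and angle between board's own z axis and vertical below 0.045 rad and angle between the x axis of board and the x axis of holder, either way round below 0.06 rad and value of joint jaw_blue between 0.002 and 0.0065 m and value of joint jaw_plain between 0.002 and 0.0065 m and linear speed of board below 0.01 m/s and contact force between board and the fingers below 0.1 N); the robot touches nothing.
It fails at once if the board is pressed against the holder with more than 22 N (contact force between board and holder above 22 N).
It fails at once if the blue jaw is driven against its stop (value of joint jaw_blue above 0.0155 m).
It fails at once if the blue jaw snaps back (faster than 0.15 m/s) (velocity of joint jaw_blue below -0.15 m/s).
It fails at once if a bystander is moved by more than 20 mm, or the tray by more than 40 mm (distance of any of loupe, screwdriver, weight from where it was at the start of the episode above 0.02 m or distance of tray from where it was at the start of the episode above 0.04 m).
It also fails if it takes over 69 s, if anything falls off the work surface, if the arm or the gripper's body presses on something with over 40 N, if the wrist force passes 120 N, or if a joint passes its speed limit or range.

## Working session

There is one attempt and no reset: what is moved stays moved. The work goes in short steps, Python scripts to look and compute and a tool call to move; the robot and the scene stay as the last step left them, time stands still between calls to the robot, and variables do not carry over. Pictures are saved under pics/ and viewed, and the job is handed in when it is done.

Besides the shell and the picture viewer there is one more tool, called after "Request:" by a JSON object that holds its "method" and its "body", one argument or row to a line. jog_arm: Moves the arm, as the interface text tells. Its arguments: {"type":"object","properties":{"commands":{"type":"array"},"grip_force":{"type":"number"}},"required":["commands"]}

```bash
mkdir -p pics; cat > h.py <<'E'
import numpy as np, cv2
from plant import robot
def ray(cam,uv):
    h,w=cam["img"].shape[:2]; f=h/2/np.tan(np.radians(cam["vfov"])/2)
    E=np.array(cam["extrinsics"]); R=E[:3,:3]; c=-R.T@E[:3,3]
    d=R.T@np.array([(uv[0]-cam["cx"])/f,(uv[1]-cam["cy"])/f,1]); return c,d/np.linalg.norm(d)
def proj(cam,P):
    h,w=cam["img"].shape[:2]; f=h/2/np.tan(np.radians(cam["vfov"])/2)
    E=np.array(cam["extrinsics"]); p=E[:3,:3]@np.array(P)+E[:3,3]
    return np.array([cam["cx"]+f*p[0]/p[2],cam["cy"]+f*p[1]/p[2]])
def onz(cam,uv,z):
    c,d=ray(cam,uv); return c+d*(z-c[2])/d[2]
def tri(obs):
    A=np.zeros((3,3));b=np.zeros(3);L=[]
    for cam,uv in obs:
        c,d=ray(cam,uv);M=np.eye(3)-np.outer(d,d);A+=M;b+=M@c;L.append((c,d))
    p=np.linalg.solve(A,b); return p,[np.linalg.norm(np.cross(p-c,d)) for c,d in L]
def pin(name,cam,n=1):
    h,w=cam["img"].shape[:2]
    return [(np.array([r["position"][1]*w,r["position"][0]*h]),round(r["score"],2)) for r in robot.pinpoint(name,cam)[:n]]
E
python3 - <<'E'
from h import *
s=robot.read_state();print(s)
cams={}
for n in["top","side","wrist"]:
    c=robot.read_camera(n);cams[n]=c
    cv2.imwrite(f"pics/{n}0.png",c["img"]);print(n,c["vfov"],c["cx"],c["cy"],np.round(c["extrinsics"],3).tolist())
for t in["board","sink_top","tray","holder","groove_blue","groove_plain"]:
    o=[]
    for n in["top","side"]:
        r=pin(t,cams[n]);print(t,n,r)
        if r:o.append((cams[n],r[0][0]))
    if len(o)==2: print("  tri",*tri(o))
print(robot.read_state()["t"])
E
```

```text
{'t': 0.0, 'q': array([-1.43439027e+00,  1.31173982e-01,  1.48926760e+00, -8.61896001e-06,
        1.52297011e+00, -8.54280108e-02]), 'dq': array([ 5.44600559e-04,  1.68178026e-03,  2.06202652e-03, -1.64477862e-04,
       -5.24155726e-05, -4.42581623e-04]), 'joint_torque': array([ 1.83975135e-03, -5.59845757e+01, -4.91751122e+01,  7.68517354e-02,
        3.57935694e-02, -1.50328806e-04]), 'tool_pos': array([ 0.13193761, -0.58474254,  0.21758619]), 'orientation': array([-2.45270760e+00,  1.96112037e+00,  2.07977264e-03]), 'force': array([-0.02849679,  0.23810584, -0.40124673]), 'wrist_torque': array([ 0.00658383, -0.00446832, -0.04734592]), 'opening': 0.09323488830252619}
top 45.68626667422912 248.3354231263431 188.4300777971804 [[-0.022, -0.999, 0.029, 0.039], [-0.997, 0.02, -0.073, 0.568], [0.073, -0.03, -0.997, 0.914], [0.0, 0.0, 0.0, 1.0]]
side 44.39662634436492 255.3945373297237 194.50775540125335 [[0.917, -0.399, -0.015, -0.497], [-0.256, -0.558, -0.79, 0.226], [0.307, 0.728, -0.614, 0.672], [0.0, 0.0, 0.0, 1.0]]
wrist 58.743936101727904 256.8677569913409 190.0601179422553 [[0.2
[... 707 characters left out ...]
51), np.float64(0.0024086657512816414)]
holder top [(array([274.5856, 229.4016]), 0.61)]
holder side [(array([231.4752, 264.384 ]), 0.67)]
  tri [ 0.48445764 -0.02720229 -0.00280229] [np.float64(0.001133102154926297), np.float64(0.0011331021549263194)]
groove_blue top [(array([255.8976, 233.8944]), 0.78)]
groove_blue side [(array([212.0192, 236.1984]), 0.67)]
  tri [0.4721624  0.01509479 0.0320875 ] [np.float64(0.0038880073200715654), np.float64(0.003888007320071527)]
groove_plain top [(array([304.4864, 220.3008]), 0.82)]
groove_plain side [(array([249.088, 263.808]), 0.97)]
  tri [ 0.49876627 -0.08210232  0.04516597] [np.float64(0.0022949309194348006), np.float64(0.002294930919434832)]
0.75
```

View pics/top0.png

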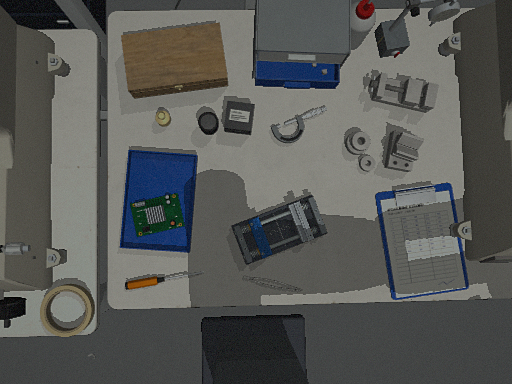

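View pics/side0.png

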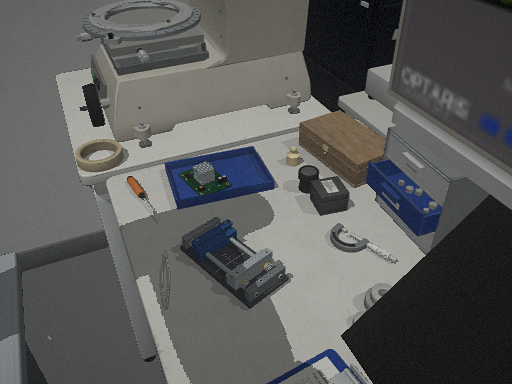

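View pics/wrist0.png

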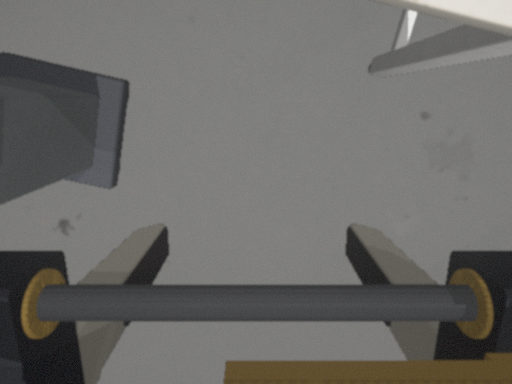

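```bash
python3 - <<'E'
import cv2
t=cv2.imread("pics/top0.png");s=cv2.imread("pics/side0.png")
cv2.imwrite("pics/tb.png",cv2.resize(t[140:260,110:210],None,fx=6,fy=5*1.0 if 0 else 5,interpolation=cv2.INTER_CUBIC) if 0 else cv2.resize(t[185:245,120:195],None,fx=10,fy=10,interpolation=cv2.INTER_CUBIC))
cv2.imwrite("pics/th.png",cv2.resize(t[185:270,225:335],None,fx=7,fy=7,interpolation=cv2.INTER_CUBIC))
cv2.imwrite("pics/sh.png",cv2.resize(s[205:315,170:300],None,fx=5,fy=5,interpolation=cv2.INTER_CUBIC))
E
```

```text
(no output)
```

View pics/tb.png

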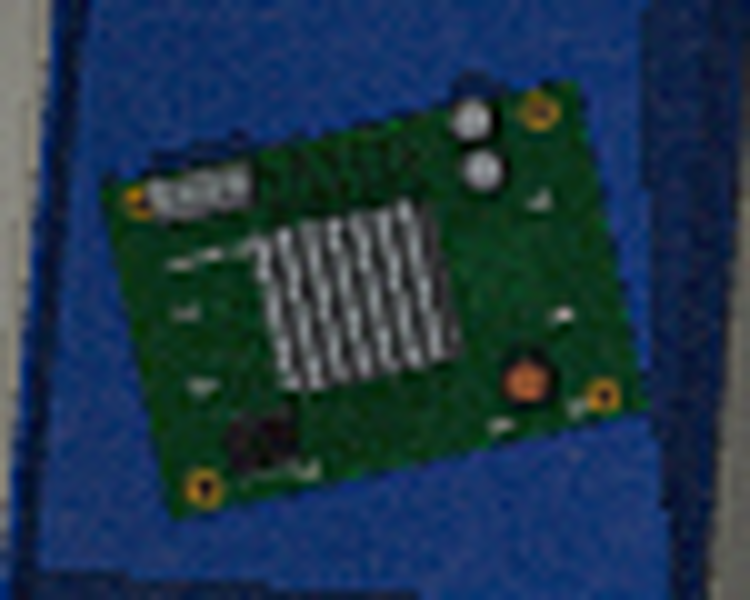

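View pics/th.png

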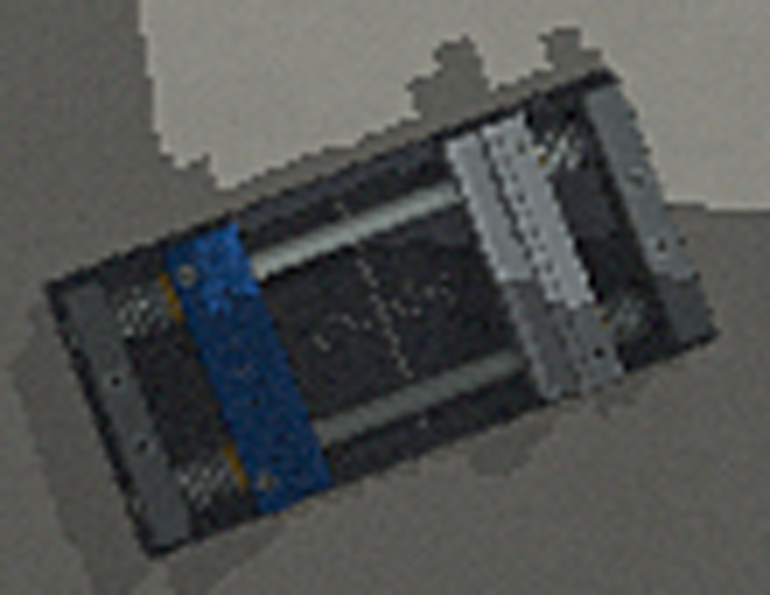

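View pics/sh.png

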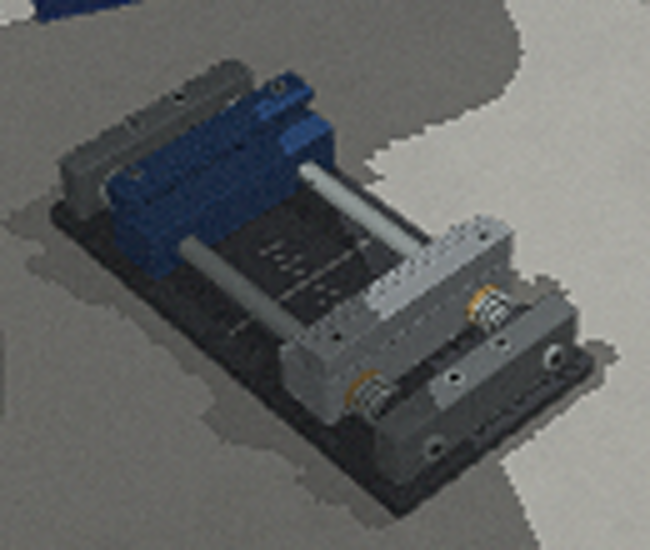

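```bash
python3 - <<'E'
from h import *
c=robot.read_camera("top");s=robot.read_camera("side");w=robot.read_camera("wrist");st=robot.read_state()
from scipy.spatial.transform import Rotation as Ro
T=np.eye(4);T[:3,:3]=Ro.from_rotvec(st["orientation"]).as_matrix();T[:3,3]=st["tool_pos"]
print("tool->cam",np.round(np.array(w["extrinsics"])@T,4).tolist())
B=[onz(c,(120+u/10,185+v/10),.006) for u,v in[(105,182),(577,80),(650,410),(175,520)]]
H=[onz(c,(225+u/7,185+v/7),.008) for u,v in[(45,285),(610,70),(718,335),(150,558)]]
for n,P in(("board",B),("holder",H)):
    P=np.array(P);print(n,P[:,:2].round(4).tolist(),P.mean(0).round(4))
    for i in range(4):
        d=P[(i+1)%4]-P[i];print("  ",np.linalg.norm(d).round(4),np.degrees(np.arctan2(d[1],d[0])).round(1))
for u,v in[(400,515),(605,355),(50,210)]: print("side",onz(s,(170+u/5,205+v/5),.006).round(4))
E
```

```text
tool->cam [[1.0, -0.0001, -0.001, 0.0002], [-0.0002, 0.9662, -0.2579, 0.026], [0.001, 0.2579, 0.9662, 0.1793], [0.0, 0.0, 0.0, 1.0]]
board [[0.5441, 0.2698], [0.5632, 0.1728], [0.4948, 0.1586], [0.4745, 0.2558]] [0.5191 0.2143 0.006 ]
   0.0989 -78.9
   0.0699 -168.3
   0.0994 101.8
   0.071 11.4
holder [[0.4932, 0.063], [0.5531, -0.1062], [0.4739, -0.1357], [0.4128, 0.0338]] [ 0.4833 -0.0363  0.008 ]
   0.1795 -70.5
   0.0845 -159.5
   0.1802 109.8
   0.0855 19.9
side [ 0.4756 -0.1322  0.006 ]
side [ 0.5621 -0.0999  0.006 ]
side [0.4156 0.0406 0.006 ]
```

Request:
{"method": "jog_arm", "body": {
  "commands": [-0.2,-0.0255,-0.0257,0,0,-0.2,-0.0255,-0.0257,0,0,-0.2,-0.0255,-0.0257,0,0,-0.2,-0.0255,-0.0257,0,0,-0.2,-0.0255,-0.0257,0,0,-0.2,-0.0255,-0.0257,0,0,-0.2,-0.0255,-0.0257,0,0,-0.2,-0.0255,-0.0257,0,0,-0.2,-0.0255,-0.0257,0,0,-0.2,-0.0255,-0.0257,0,0,-0.2,-0.0255,-0.0257,0,0,-0.2,-0.0255,-0.0257,0,0,-0.2,-0.0255,-0.0257,0,0,-0.2,-0.0255,-0.0257,0,0,-0.2,-0.0255,-0.0257,0,0,-0.2,-0.0255,-0.0257,0,0,-0.2,-0.0255,-0.0257,0,0,-0.2,-0.0255,-0.0257,0,0],
  "grip_force": 30
}}

```text
t: 2.4
tool_pos: [0.4831, -0.0339, 0.219]
orientation: [-2.454, 1.961, -0.001]
force: [0.8, -0.3, 0.5]
opening: 0.0561
```

Request:
{"method": "jog_arm", "body": {
  "commands": [-0.2,0,0,0,-7,-0.2,0,0,0,-7,-0.2,0,0,0,-7,-0.2,0,0,0,-7,-0.2,0,0,0,-7,-0.2,0,0,0,-7,-0.2,0,0,0,-7,-0.2,0,0,0,-7,-0.2,0,0,0,-7,-0.2,0,0,0,-7,-0.2,0,0,0,-7,-0.2,0,0,0,-7,-0.2,0,0,0,-3.5,-0.2,0,0,0,0,-0.2,0,0,0,0]
}}

```text
t: 3.65
tool_pos: [0.4823, -0.0358, 0.2187]
orientation: [3.129, 0.276, 0.0]
force: [-0.5, 0.4, -0.4]
opening: 0.0557
```

```bash
python3 - <<'E'
from h import *
s=robot.read_state();print(s["t"],s["tool_pos"],s["orientation"],s["force"],s["opening"])
cams={}
for n in["wrist","top","side"]:
    c=robot.read_camera(n);cams[n]=c
    cv2.imwrite(f"pics/{n}1.png",c["img"])
w=cams["wrist"]
for t in["holder","groove_blue","groove_plain"]:
    print(t,pin(t,w))
E
```

```text
3.65 [ 0.48232666 -0.03578681  0.21870133] [3.12946031e+00 2.75753380e-01 2.40422034e-04] [-0.50617174  0.43833711 -0.43348948] 0.05572220183894159
holder [(array([257.28  , 163.5072]), 0.86)]
groove_blue [(array([252.7232, 126.6816]), 0.63)]
groove_plain [(array([264.0896, 212.3904]), 0.62)]
```

View pics/wrist1.png

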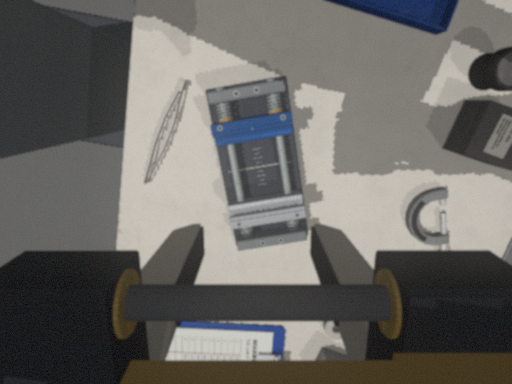

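```bash
python3 - <<'E'
import cv2
t=cv2.imread("pics/wrist1.png")
cv2.imwrite("pics/wh1.png",cv2.resize(t[70:255,195:320],None,fx=4.5,fy=3.2*1.0 if 0 else 3.2,interpolation=cv2.INTER_CUBIC) if 0 else cv2.resize(t[70:170,195:320],None,fx=6,fy=6,interpolation=cv2.INTER_CUBIC))
cv2.imwrite("pics/wh2.png",cv2.resize(t[160:255,195:320],None,fx=6,fy=6,interpolation=cv2.INTER_CUBIC))
E
```

```text
(no output)
```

View pics/wh1.png

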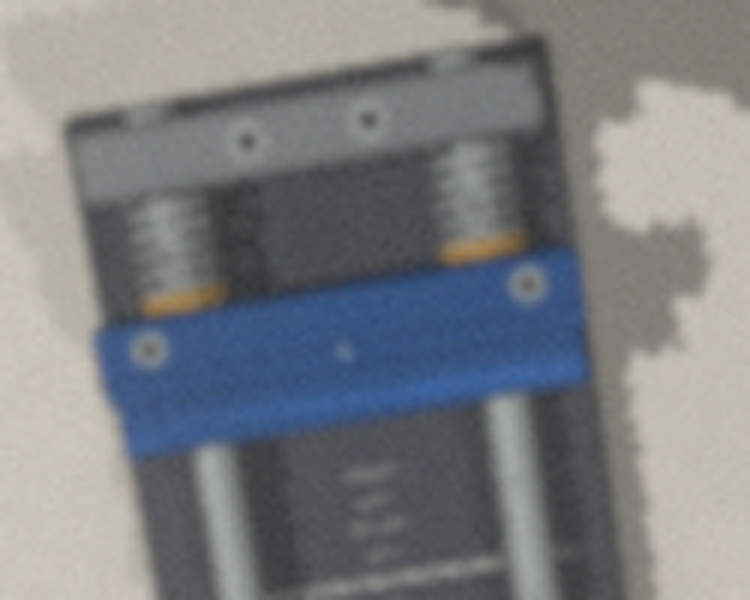

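View pics/wh2.png

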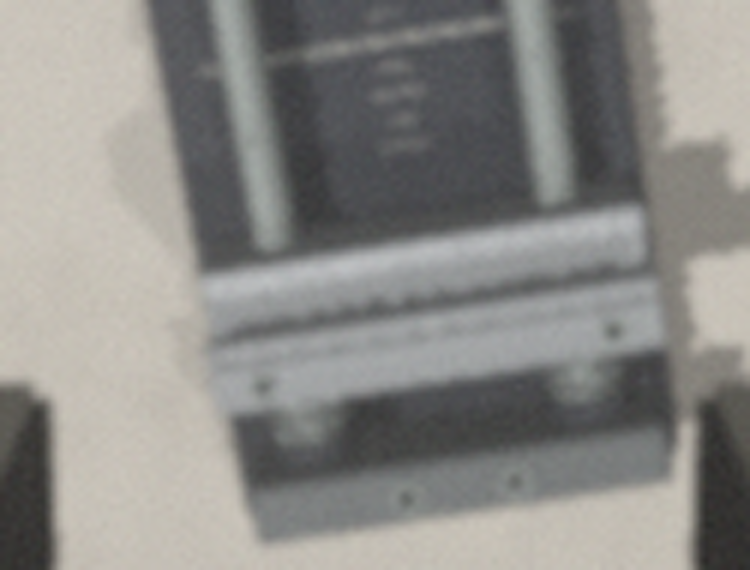

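```bash
python3 - <<'E'
from h import *
from scipy.optimize import least_squares
w=robot.read_camera("wrist");c=robot.read_camera("top");s=robot.read_camera("side")
t=None
def W1(u,v):return(w,(195+u/6,70+v/6))
def W2(u,v):return(w,(195+u/6,160+v/6))
def Tp(u,v):return(c,(225+u/7,185+v/7))
def S(u,v):return(s,(170+u/5,205+v/5))
pts=[(W2(203,275),(-32,40,34)),(W2(640,207),(-32,-40,34)),(W2(215,347),(-42,40,44.5)),(W2(657,277),(-42,-40,44.5)),
(W1(133,457),(32,40,34)),(W1(588,382),(32,-40,34)),(W1(118,405),(42,40,44.5)),(W1(583,325),(42,-40,44.5)),
(W1(68,125),(90,43,'t')),(W1(545,38),(90,-43,'t')),
(Tp(45,285),(90,-43,'t')),(Tp(610,70),(-90,-43,'t')),(Tp(718,335),(-90,43,'t')),(Tp(150,558),(90,43,'t')),
(S(400,517),(-90,43,3)),(S(605,357),(-90,-43,3)),(S(48,210),(90,43,'t')),(S(333,127),(32,-40,34))]
def res(p,full=False):
    x,y,a,z0,t=p;r=[]
    for (cam,uv),(X,Y,Z) in pts:
        Z=(t if Z=='t' else Z)/1000;X/=1000;Y/=1000
        P=(x+X*np.cos(a)-Y*np.sin(a),y+X*np.sin(a)+Y*np.cos(a),z0+Z)
        r.append(proj(cam,P)-uv)
    r=np.array(r)
    return r if full else np.r_[r.ravel(),(p[3]-.003)/.004,(t-8)/3]
f=least_squares(res,[.483,-.036,np.radians(109.7),.003,8],loss="soft_l1")
print(f.x,np.degrees(f.x[2]));print(res(f.x,True).round(1).tolist())
print("cov",np.sqrt(np.diag(np.linalg.inv(f.jac.T@f.jac))))
# only wrist
P=pts;pts=pts[:10];f=least_squares(res,f.x);print(f.x,np.degrees(f.x[2]));print(res(f.x,True).round(1).tolist())
E
```

```text
[ 4.85608124e-01 -3.59079265e-02  1.91708403e+00  3.37214932e-03
  7.86926661e+00] 109.84082362322452
[[-0.9, 0.0], [0.5, -0.8], [-1.9, 0.1], [0.3, -0.5], [-1.1, 0.7], [0.7, -0.0], [-1.8, 0.9], [1.2, 0.3], [-1.1, -1.1], [0.3, -1.1], [-0.2, -1.1], [0.1, -1.8], [0.0, -0.8], [-0.1, -0.7], [0.8, 0.9], [-1.3, 3.1], [0.5, 0.4], [0.9, -0.6]]
cov [4.61806909e-04 3.98969985e-04 5.85057077e-03 1.35829186e-03
 2.09620590e+00]
[ 4.86118111e-01 -3.65008535e-02  1.91720063e+00 -7.69762646e-05
  7.37146372e+00] 109.8475044321616
[[-0.2, -0.3], [0.5, -1.0], [-1.2, -0.4], [0.2, -0.9], [-0.3, 0.9], [0.7, 0.3], [-1.0, 1.2], [1.2, 0.8], [-0.2, -0.4], [0.3, -0.2]]
```

Request:
{"method": "jog_arm", "body": {
  "commands": [-0.2,0.0079,-0.024,0.006,-0.12,-0.2,0.0079,-0.024,0.006,-0.12,-0.2,0.0079,-0.024,0.006,-0.12,-0.2,0.0079,-0.024,0.006,-0.12,-0.2,0.0079,-0.024,0.006,-0.12,-0.2,0.0079,-0.024,0.006,-0.12,-0.2,0.0079,-0.024,0.006,-0.12,-0.2,0.0079,-0.024,0.006,-0.12,-0.2,0.0079,-0.024,0.006,-0.12,-0.2,0.0079,-0.024,0.006,-0.12,-0.2,0,0,0,0,-0.2,0,0,0,0,-0.2,0,0,0,0]
}}

```text
t: 5.18
tool_pos: [0.5151, 0.2143, 0.1586]
orientation: [3.125, 0.313, -0.001]
force: [0.6, -1.0, 0.6]
opening: 0.0555
```

```bash
python3 - <<'E'
from h import *
s=robot.read_state();print(s["t"],s["tool_pos"],s["orientation"],s["force"],s["opening"])
w=robot.read_camera("wrist");cv2.imwrite("pics/wrist2.png",w["img"])
for t,z in(("board",.002),("sink_top",.036),("tray",0)):
    r=pin(t,w);print(t,r,[onz(w,a[0],z).round(4) for a in r])
cv2.imwrite("pics/wb2.png",cv2.resize(w["img"][60:260,140:380],None,fx=3.3,fy=3,interpolation=cv2.INTER_CUBIC) if 0 else cv2.resize(w["img"][60:260,130:390],None,fx=3,fy=3,interpolation=cv2.INTER_CUBIC))
E
```

```text
5.1833 [0.51508486 0.21433988 0.15860807] [ 3.12546463e+00  3.12762107e-01 -5.26660184e-04] [ 0.58745085 -1.01663051  0.6330346 ] 0.055537499318798575
board [(array([260.1984, 180.7872]), 0.95)] [array([0.5194, 0.2095, 0.002 ])]
sink_top [(array([265.216 , 190.8864]), 0.62)] [array([0.5236, 0.2094, 0.036 ])]
tray [(array([292.4032, 188.5824]), 0.91)] [array([0.5522, 0.2076, 0.    ])]
```

View pics/wb2.png

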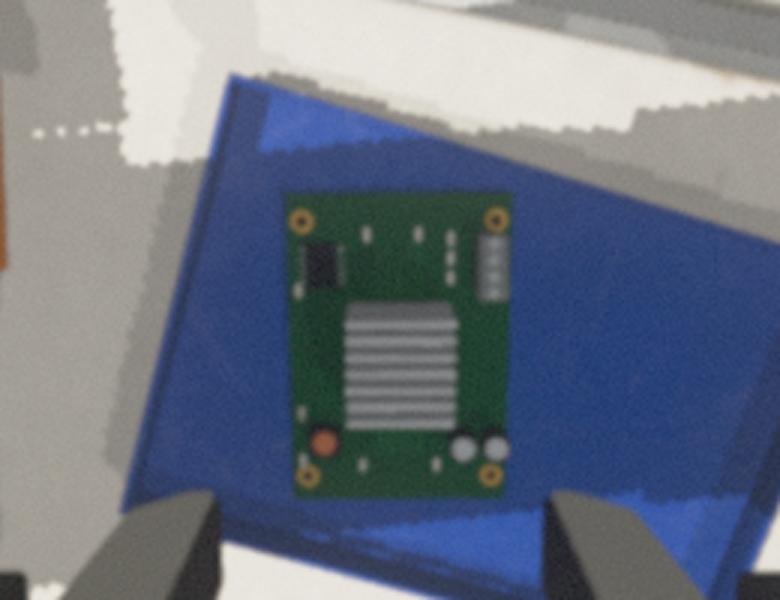

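```bash
python3 - <<'E'
from h import *
w=robot.read_camera("wrist");s=robot.read_state()
q=lambda u,v,z:onz(w,(130+u/3,60+v/3),z)
B=np.array([q(287,193,.006),q(513,193,.006),q(505,498,.006),q(296,498,.006)])
K=np.array([q(345,318,.036),q(458,318,.036),q(458,430,.036),q(345,430,.036)])
for P in(B,K):
    print(P.mean(0).round(4))
    for i in range(4):
        d=P[(i+1)%4]-P[i];print("  ",np.linalg.norm(d).round(4),np.degrees(np.arctan2(d[1],d[0])).round(1))
print(s["tool_pos"],s["orientation"])
E
```

```text
[0.522 0.214 0.006]
   0.0695 11.3
   0.0999 -78.3
   0.0695 -168.7
   0.0999 101.7
[0.5218 0.2138 0.036 ]
   0.0325 11.3
   0.0337 -77.5
   0.0335 -168.7
   0.0337 100.8
[0.51547218 0.21392944 0.15907517] [-3.12619510e+00 -3.10272927e-01 -1.09232989e-03]
```

Request:
{"method": "jog_arm", "body": {
  "commands": [-0.2,0.003,0.0006,0.015,0,-0.2,0.0034,0.0007,0.02,0,-0.2,0,0,0.02,0,-0.2,0,0,0.02,0,-0.2,0,0,0.02,0,-0.2,0,0,0.02,0,-0.2,0,0,0.015,0,-0.2,0,0,0.01,0,-0.2,0,0,0.005,0,-0.2,0,0,0.003,0,-0.2,0,0,0,0,-0.2,0,0,0,0]
}}

```text
t: 6.43
tool_pos: [0.5225, 0.2149, 0.0116]
orientation: [-3.126, -0.312, -0.002]
force: [0.1, -0.4, 0.2]
opening: 0.0559
```

```bash
python3 - <<'E'
from h import *
s=robot.read_state();print(s["t"],s["tool_pos"],s["orientation"],s["force"],s["opening"])
w=robot.read_camera("wrist");cv2.imwrite("pics/wrist3.png",w["img"])
w=robot.read_camera("side");cv2.imwrite("pics/side3.png",cv2.resize(w["img"][100:260,120:320],None,fx=4,fy=3.75))
E
```

```text
6.4333 [0.52245879 0.21486786 0.01160335] [-3.12578207e+00 -3.12038258e-01 -2.16648607e-03] [ 0.12170762 -0.37385139  0.20400001] 0.05592763499536933
```

View pics/wrist3.png

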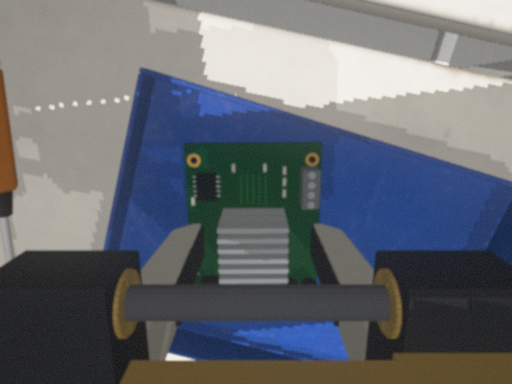

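View pics/side3.png

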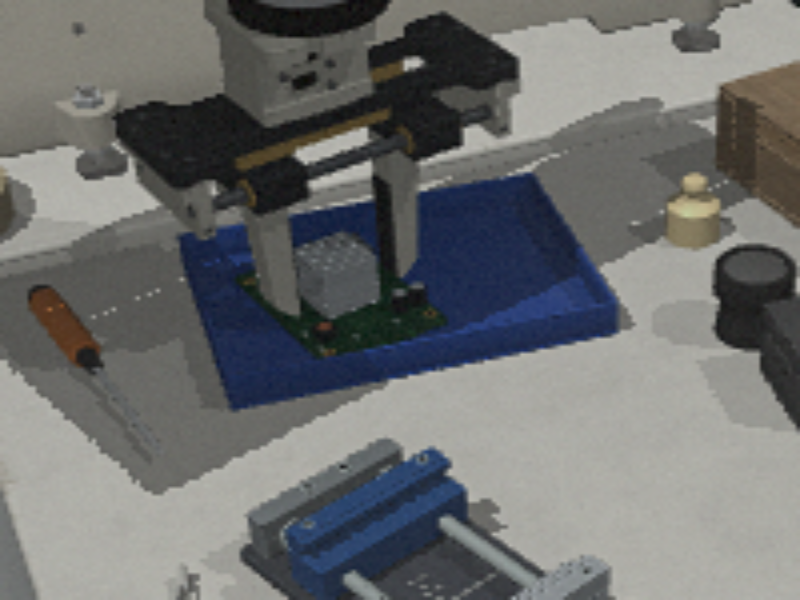

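Request:
{"method": "jog_arm", "body": {
  "commands": [-0.2,0,0,0.0025,0,1,0,0,0,0,1,0,0,0,0,1,0,0,0,0,1,0,0,0,0,1,0,0,0,0,1,0,0,0,0,1,0,0,0,0,1,0,0,0,0],
  "grip_force": 30
}}

```text
t: 7.28
tool_pos: [0.5216, 0.2148, 0.0082]
orientation: [-3.126, -0.312, 0.0]
force: [-1.9, -0.3, 2.2]
opening: 0.032
```

```bash
python3 - <<'E'
from h import *
s=robot.read_state();print(s["t"],s["tool_pos"],s["orientation"],s["force"],s["wrist_torque"],s["opening"])
w=robot.read_camera("wrist");cv2.imwrite("pics/wrist4.png",w["img"])
E
```

```text
7.2833 [0.52164287 0.21475716 0.00820799] [-3.12598716e+00 -3.12246164e-01  1.83582938e-04] [-1.86747433 -0.33510791  2.16725204] [-0.03552143  0.10479015 -0.00272597] 0.032030170085009704
```

View pics/wrist4.png

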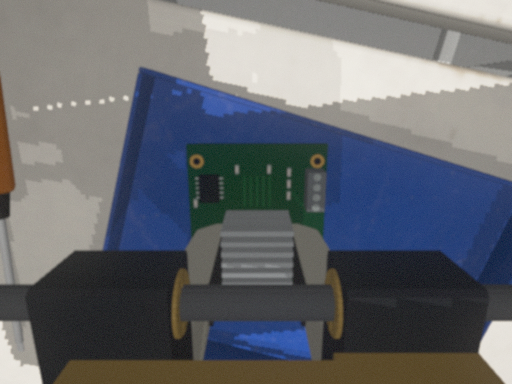

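Request:
{"method": "jog_arm", "body": {
  "commands": [1,0,0,-0.005,0,1,0,0,-0.01,0,1,0,0,-0.01,0,1,0,0,-0.01,0,1,0,0,-0.01,0,1,0,0,0,0,1,0,0,0,0]
}}

```text
t: 7.92
tool_pos: [0.5228, 0.215, 0.0546]
orientation: [-3.126, -0.312, -0.004]
force: [-0.1, -0.3, -2.6]
opening: 0.0317
```

```bash
python3 - <<'E'
from h import *
s=robot.read_state();print(s["t"],s["tool_pos"],s["orientation"],s["force"],s["wrist_torque"],s["opening"])
w=robot.read_camera("wrist");cv2.imwrite("pics/wrist5.png",w["img"])
c=robot.read_camera("top");cv2.imwrite("pics/top5.png",cv2.resize(c["img"][130:270,110:230],None,fx=5,fy=4.2) if 0 else cv2.resize(c["img"][135:265,110:260],None,fx=4.5,fy=4.5,interpolation=cv2.INTER_CUBIC))
E
```

```text
7.9167 [0.52277182 0.21504372 0.05463724] [-3.12550563 -0.31219848 -0.00427955] [-0.05372274 -0.30637263 -2.57895937] [-0.06657692 -0.1313488  -0.01946994] 0.03165179570592175
```

View pics/wrist5.png

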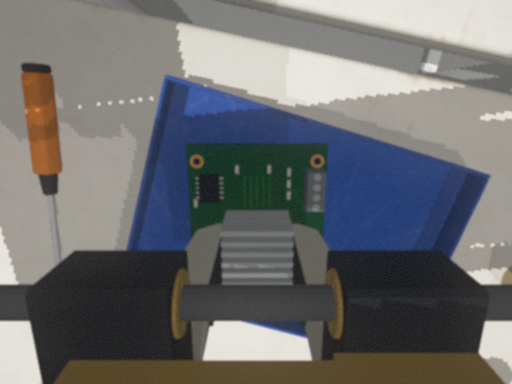

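View pics/top5.png

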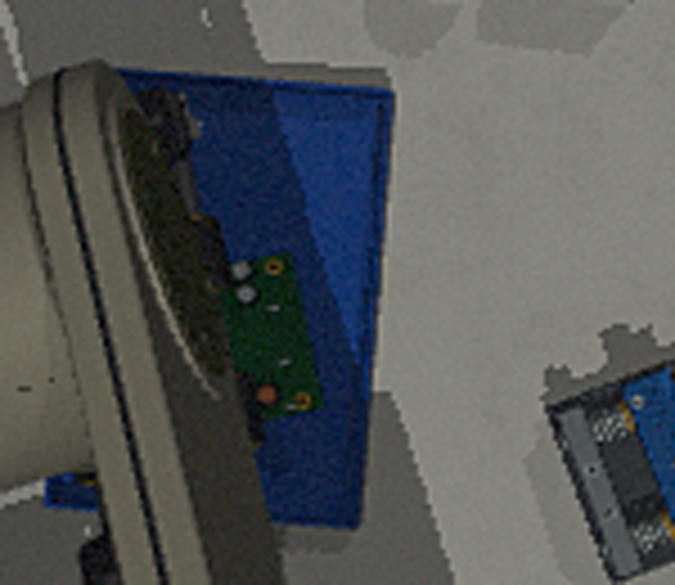

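```bash
python3 - <<'E'
from h import *
c=robot.read_camera("top")
a,b=[onz(c,(110+u/4.5,135+v/4.5),.022) for u,v in[(392,95),(360,525)]]
print(a,b,np.degrees(np.arctan2(*(a-b)[1::-1])))
print("y at x=.52",np.interp(.52,[b[0],a[0]],[b[1],a[1]]))
E
```

```text
[0.63703249 0.13033795 0.022     ] [0.44303225 0.14740752 0.022     ] -5.0283533924532575
y at x=.52 0.140635331790998
```

Request:
{"method": "jog_arm", "body": {
  "commands": [1,0,0,0,4.1,1,0,0,0,4.1,1,0,0,0,4.1,1,0,0,0,4.1,1,0.0028,0.011,0,0,1,0,0.011,0,0,1,0,0.01,0.005,0,1,0,0,0.006,0,1,0,0,0.006,0,1,0,0,0.005,0,1,0,0,0,0,1,0,0,0,0]
}}

```text
t: 9.07
tool_pos: [0.5211, 0.1827, 0.0304]
orientation: [3.138, -0.136, -0.002]
force: [-0.0, -0.3, -2.1]
opening: 0.0316
```

```bash
python3 - <<'E'
from h import *
s=robot.read_state();print(s["t"],s["tool_pos"],s["orientation"],s["force"],s["wrist_torque"],s["opening"])
w=robot.read_camera("side");cv2.imwrite("pics/side6.png",cv2.resize(w["img"][120:250,140:300],None,fx=5,fy=4.6) if 0 else cv2.resize(w["img"][120:240,140:300],None,fx=5,fy=5,interpolation=cv2.INTER_CUBIC))
E
```

```text
9.0667 [0.52112954 0.18273999 0.03040471] [ 3.13838760e+00 -1.35953316e-01 -1.99243753e-03] [-0.04455547 -0.27231805 -2.07289618] [-0.09230016 -0.05763268 -0.04261525] 0.031554479460058404
```

View pics/side6.png

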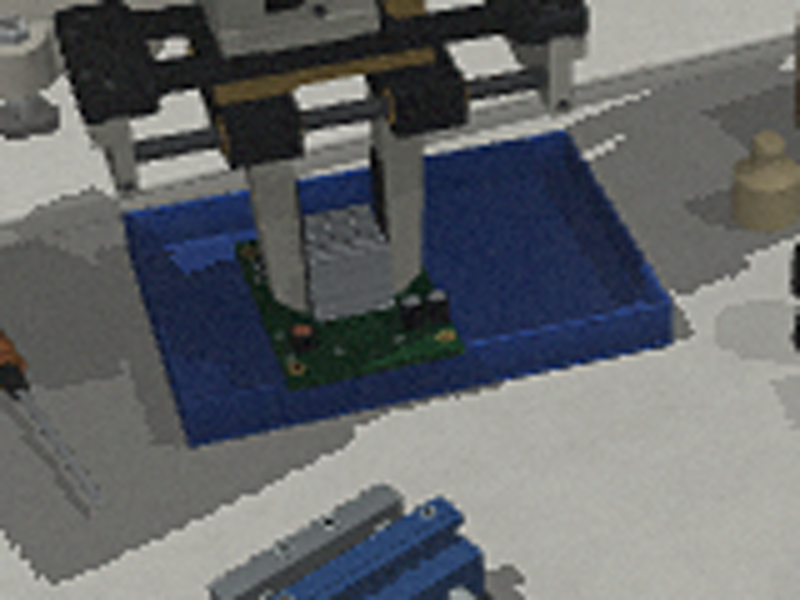

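Request:
{"method": "jog_arm", "body": {
  "commands": [1,0,0,0.001,0,1,0,0,0.001,0,1,0,0,0.001,0,1,0,0,0.001,0,1,0,0,0.001,0,1,0,0,0,0]
}}

```text
t: 9.62
tool_pos: [0.5221, 0.183, 0.0271]
orientation: [-3.138, 0.137, -0.001]
force: [-3.0, 0.0, 4.9]
opening: 0.0319
```

```bash
python3 - <<'E'
from h import *
s=robot.read_state();print(s["t"],s["tool_pos"],s["force"],s["wrist_torque"],s["opening"])
E
```

```text
9.6167 [0.52212154 0.18302243 0.02712026] [-2.99408626  0.04138385  4.87954343] [-0.13517372  0.50659161 -0.03882001] 0.031890079206486316
```

Request:
{"method": "jog_arm", "body": {
  "commands": [1,0,0,0.001,0,1,0,0,0.001,0,1,0,0,0.001,0,1,0,0,0.001,0,1,0,0,0.001,0,1,0,0,0,0]
}}

```text
t: 10.12
tool_pos: [0.5225, 0.1842, 0.0229]
orientation: [-3.136, 0.136, -0.003]
force: [-3.0, 4.9, 9.4]
opening: 0.0318
```

```bash
python3 - <<'E'
from h import *
s=robot.read_state();print(s["t"],s["tool_pos"],s["force"],s["wrist_torque"],s["opening"])
w=robot.read_camera("side");cv2.imwrite("pics/side7.png",cv2.resize(w["img"][120:240,140:300],None,fx=5,fy=5,interpolation=cv2.INTER_CUBIC))
w=robot.read_camera("wrist");cv2.imwrite("pics/wrist7.png",w["img"])
E
```

```text
10.1167 [0.52251286 0.18422267 0.02286625] [-3.00099944  4.9030872   9.41739614] [ 0.59707557  0.77025069 -0.06304187] 0.031800642703579296
```

View pics/side7.png

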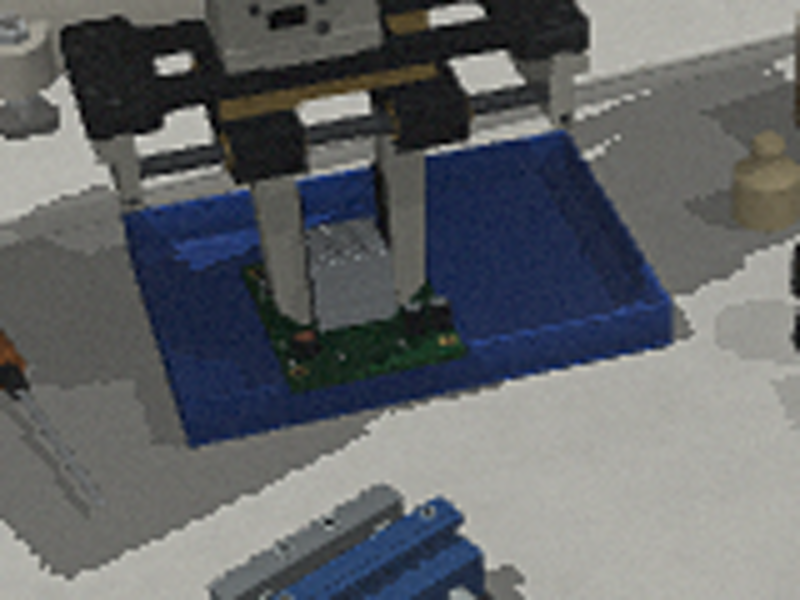

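View pics/wrist7.png

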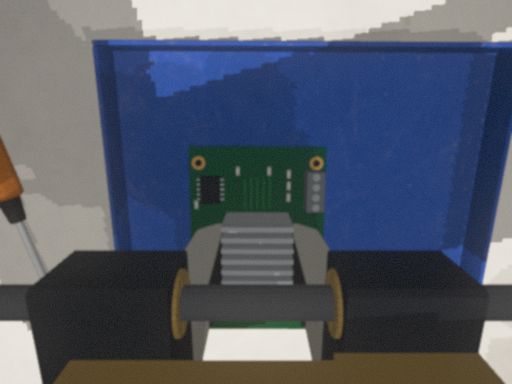

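Request:
{"method": "jog_arm", "body": {
  "commands": [1,0,0,0.001,0,1,0,0,0.001,0,1,0,0,0.001,0,1,0,0,0.001,0,1,0,0,0,0,1,0,0,0,0]
}}

```text
t: 10.72
tool_pos: [0.5226, 0.1842, 0.0194]
orientation: [-3.136, 0.136, -0.003]
force: [-6.3, 5.4, 14.7]
opening: 0.0319
```

```bash
python3 - <<'E'
from h import *
s=robot.read_state();print(s["t"],s["tool_pos"],s["force"],s["wrist_torque"],s["opening"])
E
```

```text
10.7167 [0.5226023  0.18418918 0.01936226] [-6.27658303  5.43069882 14.66492544] [ 0.22764451  1.12293646 -0.19055067] 0.0318715303880318
```

Request:
{"method": "jog_arm", "body": {
  "commands": [1,0,0,-0.005,0,1,0,0,-0.01,0,1,0,0,-0.015,0,1,0,0,-0.02,0,1,0,0,-0.02,0,1,0,0,-0.015,0,1,0,0,0,0,1,0,0,0,0]
}}

```text
t: 11.38
tool_pos: [0.5226, 0.1827, 0.1032]
orientation: [-3.138, 0.137, -0.004]
force: [-0.2, -0.2, -2.8]
opening: 0.0316
```

```bash
python3 - <<'E'
from h import *
s=robot.read_state();print(s["t"],s["tool_pos"],s["orientation"],s["force"],s["wrist_torque"],s["opening"])
w=robot.read_camera("side");cv2.imwrite("pics/side8.png",cv2.resize(w["img"][90:220,140:300],None,fx=5,fy=4.6) if 0 else cv2.resize(w["img"][90:210,140:300],None,fx=5,fy=5,interpolation=cv2.INTER_CUBIC))
w=robot.read_camera("wrist");cv2.imwrite("pics/wrist8.png",cv2.resize(w["img"][120:300,160:360],None,fx=4,fy=3.3) if 0 else cv2.resize(w["img"][120:270,160:360],None,fx=4,fy=4,interpolation=cv2.INTER_CUBIC))
E
```

```text
11.3833 [0.52261702 0.18266893 0.10322473] [-3.13802306  0.13703824 -0.00383773] [-0.21603767 -0.20658644 -2.82966271] [-0.07777751 -0.0946194  -0.0596531 ] 0.03157812334556026
```

View pics/side8.png

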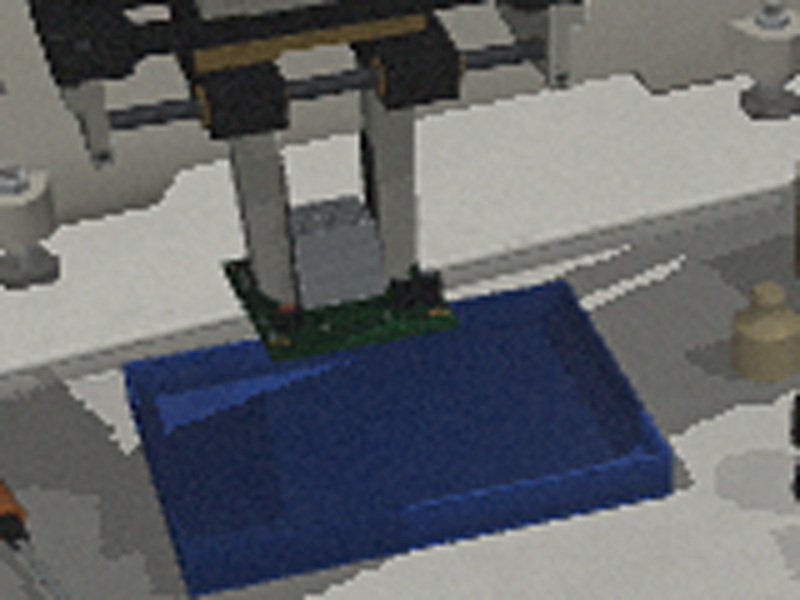

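View pics/wrist8.png

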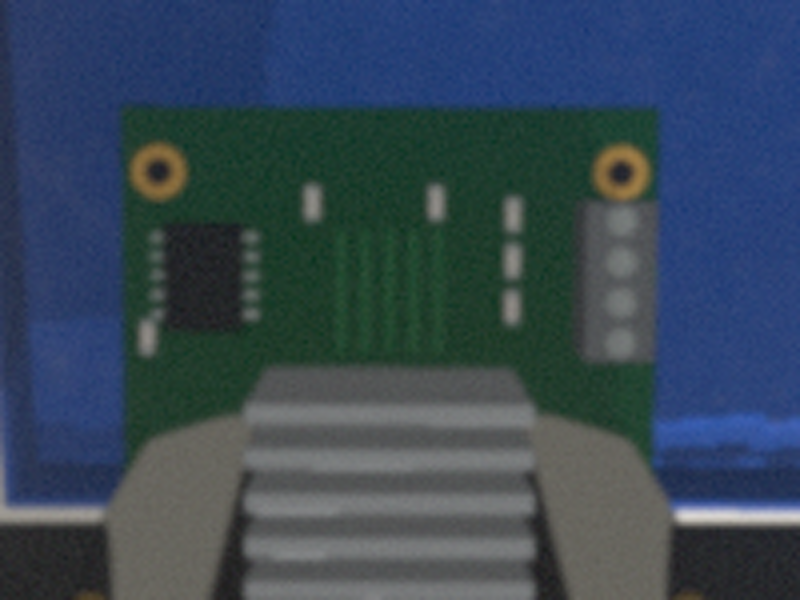

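```bash
python3 - <<'E'
from h import *
from scipy.optimize import brentq
f=384/2/np.tan(np.radians(58.744/2))
def cam(y,z): # tool y,z -> row, px/m
    cy=.9662*y-.2579*z+.026; cz=.2579*y+.9662*z+.1793
    return 190.06+f*cy/cz, f/cz*.07
def edge(th,e,b=.0022):
    # board rel pivot (0,-.019): point (-.05+e, b+.019)
    y,z=-.05+e,b+.019
    return (y*np.cos(th)+z*np.sin(th), -y*np.sin(th)+z*np.cos(th)-.019)
for e in(-.002,-.001,0,.001,.002):
    print(e,"level",cam(*edge(0,e)),[ (t,)+tuple(np.round(cam(*edge(t,e)),1)) for t in(.1,.14,.18,.22)])
E
python3 - <<'E'
import cv2
a=cv2.imread("pics/wrist4.png");cv2.imwrite("pics/w4z.png",cv2.resize(a[120:270,160:360],None,fx=4,fy=4,interpolation=cv2.INTER_CUBIC))
E
```

```text
-0.002 level (np.float64(139.6865967835781), np.float64(142.12694450130283)) [(0.1, np.float64(143.2), np.float64(137.6)), (0.14, np.float64(144.9), np.float64(135.9)), (0.18, np.float64(146.6), np.float64(134.2)), (0.22, np.float64(148.5), np.float64(132.7))]
-0.001 level (np.float64(141.72255187792135), np.float64(141.90911635524137)) [(0.1, np.float64(145.2), np.float64(137.5)), (0.14, np.float64(146.8), np.float64(135.8)), (0.18, np.float64(148.6), np.float64(134.2)), (0.22, np.float64(150.4), np.float64(132.6))]
0 level (np.float64(143.75227578701742), np.float64(141.69195488770043)) [(0.1, np.float64(147.2), np.float64(137.3)), (0.14, np.float64(148.8), np.float64(135.7)), (0.18, np.float64(150.5), np.float64(134.1)), (0.22, np.float64(152.3), np.float64(132.6))]
0.001 level (np.float64(145.77579707363506), np.float64(141.47545704273097)) [(0.1, np.float64(149.2), np.float64(137.2)), (0.14, np.float64(150.7), np.float64(135.6)), (0.18, np.float64(152.4), np.float64(134.1)), (0.22, np.float64(154.2), np.float64(132.6))]
0.002 level (np.float64(147.7931441262396), np.float64(141.25961978303286)) [(0.1, np.float64(151.1), np.float64(137.1)), (0.14, np.float64(152.7), np.float64(135.5)), (0.18, np.float64(154.3), np.float64(134.0)), (0.22, np.float64(156.1), np.float64(132.5))]
```

View pics/w4z.png

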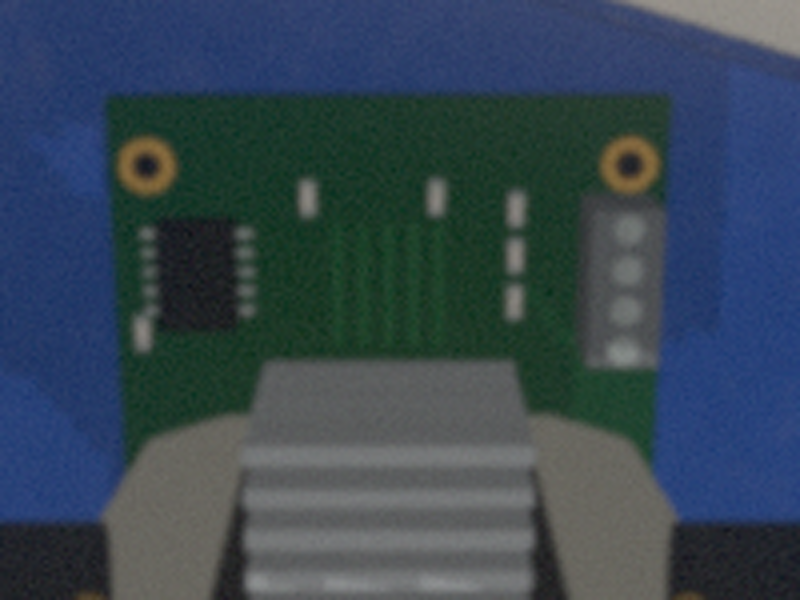

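Request:
{"method": "jog_arm", "body": {
  "commands": [1,0,0,0,-5,1,0,0,0,-5,1,0,0,0,-5,1,0,0,0,-5,1,0,0,0,-4.8,1,-0.0109,0.0203,0,0,1,-0.0109,0.0203,0,0,1,-0.0109,0.0203,0,0,1,-0.0109,0.0203,0,0,1,-0.0109,0.0203,0,0,1,-0.0109,0.0203,0,0,1,-0.0109,0.0203,0,0,1,-0.0109,0.0203,0,0,1,-0.0109,0.0203,0,0,1,-0.0109,0.0203,0,0,1,0,0,0.01,0,1,0,0,0.01,0,1,0,0,0,0,1,0,0,0,0]
}}

```text
t: 13.07
tool_pos: [0.4864, -0.0442, 0.0801]
orientation: [-3.093, -0.541, 0.006]
force: [0.7, 0.6, -1.6]
opening: 0.0319
```

```bash
python3 - <<'E'
from h import *
s=robot.read_state();print(s["t"],s["tool_pos"],s["orientation"],s["force"],s["wrist_torque"],s["opening"])
w=robot.read_camera("side");cv2.imwrite("pics/side9.png",cv2.resize(w["img"][160:320,150:310],None,fx=4.5,fy=3.75) if 0 else cv2.resize(w["img"][170:320,150:310],None,fx=4,fy=4,interpolation=cv2.INTER_CUBIC))
w=robot.read_camera("wrist");cv2.imwrite("pics/wrist9.png",w["img"])
E
```

```text
13.0667 [ 0.48643631 -0.04421945  0.0801331 ] [-3.09292732 -0.54099044  0.00553964] [ 0.66230924  0.59318226 -1.58106127] [ 0.02032457 -0.10222187  0.03911518] 0.031886344055836235
```

View pics/side9.png

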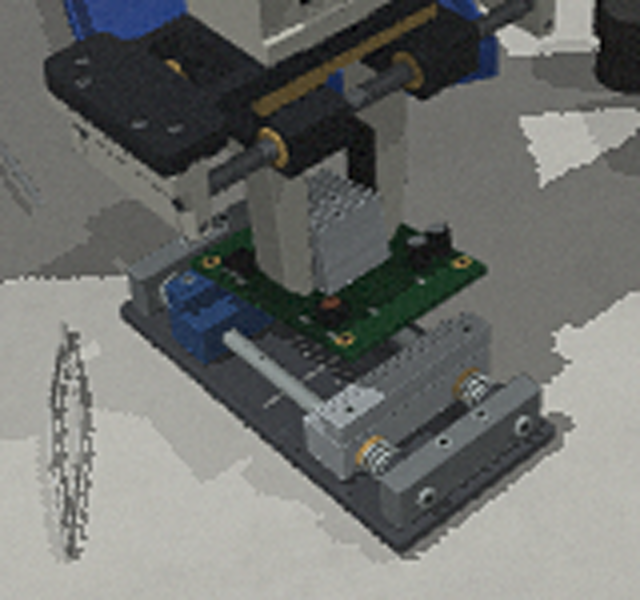

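View pics/wrist9.png

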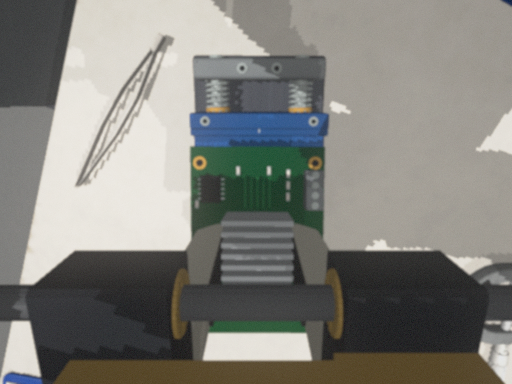

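```bash
python3 - <<'E'
from h import *
w=robot.read_camera("wrist")
im=cv2.resize(w["img"][45:165,180:340],None,fx=5,fy=5,interpolation=cv2.INTER_CUBIC)
cv2.imwrite("pics/w9z.png",im)
x,y,a=.486,-.0363,np.radians(109.84)
for z0 in(0,.003):
  for X,Y,Z in[(90,43,8),(90,-43,8),(86,0,33),(42,40,44.5),(42,-40,44.5),(32,40,34),(46,40,34)]:
    P=(x+X/1e3*np.cos(a)-Y/1e3*np.sin(a),y+X/1e3*np.sin(a)+Y/1e3*np.cos(a),z0+Z/1e3)
    print(z0,X,Y,Z,((proj(w,P)-[180,45])*5).round(0))
E
```

```text
0 90 43 8 [68. 61.]
0 90 -43 8 [719.  61.]
0 86 0 33 [394.  72.]
0 42 40 44.5 [ 57. 456.]
0 42 -40 44.5 [731. 457.]
0 32 40 34 [ 76. 527.]
0 46 40 34 [ 71. 415.]
0.003 90 43 8 [64. 58.]
0.003 90 -43 8 [723.  59.]
0.003 86 0 33 [394.  69.]
0.003 42 40 44.5 [ 52. 459.]
0.003 42 -40 44.5 [736. 459.]
0.003 32 40 34 [ 72. 531.]
0.003 46 40 34 [ 67. 417.]
```

View pics/w9z.png

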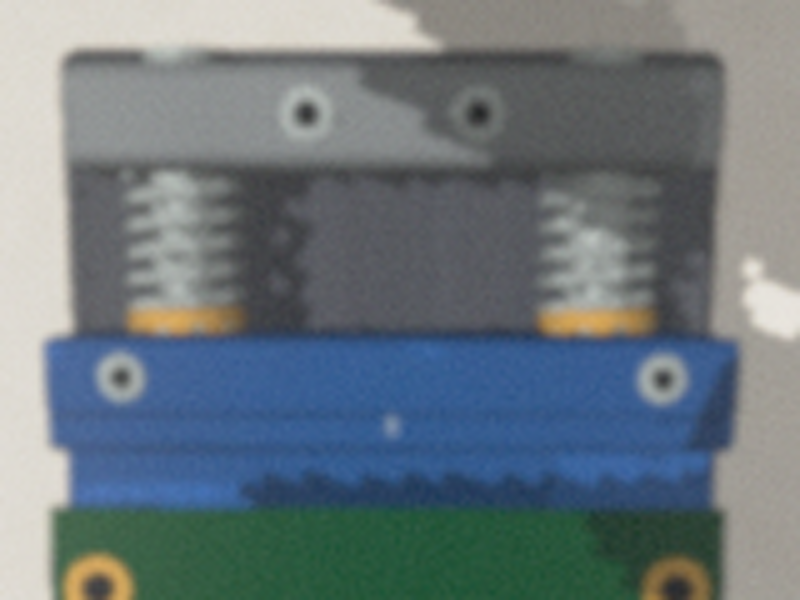

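Request:
{"method": "jog_arm", "body": {
  "commands": [1,0,0,0.008,0,1,0,0,0.008,0,1,0,0,0.006,0,1,0,0,0.002,0,1,0,0,0,0,1,0,0,0,0]
}}

```text
t: 13.72
tool_pos: [0.4877, -0.0453, 0.0578]
orientation: [-3.095, -0.54, 0.001]
force: [1.2, 0.6, -2.9]
opening: 0.0318
```

```bash
python3 - <<'E'
from h import *
for i in range(3):
    s=robot.read_state();print(s["t"],s["tool_pos"],s["force"],s["wrist_torque"])
    w=robot.read_camera("side" if i==0 else "wrist")
    cv2.imwrite(f"pics/a10_{i}.png",cv2.resize(w["img"][190:300,150:290],None,fx=5,fy=5,interpolation=cv2.INTER_CUBIC) if i==0 else cv2.resize(w["img"][45:165,180:340],None,fx=5,fy=5,interpolation=cv2.INTER_CUBIC))
E
```

```text
13.7167 [ 0.48770692 -0.04528956  0.05783596] [ 1.2038244   0.60337693 -2.91384902] [-0.05998615 -0.10272066 -0.03178625]
13.7667 [ 0.48797646 -0.04535946  0.05818723] [ 0.16163728  0.83708511 -1.78703047] [-0.0109114  -0.1286365   0.02451935]
13.8167 [ 0.48821632 -0.04539835  0.05843186] [ 0.55845339  0.86171014 -1.0368374 ] [-0.06882371 -0.1160118  -0.01094638]
```

View pics/a10_0.png

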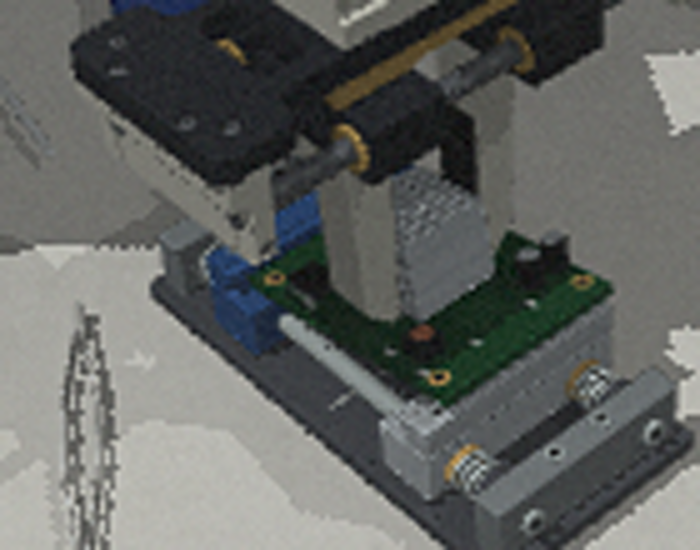

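View pics/a10_1.png

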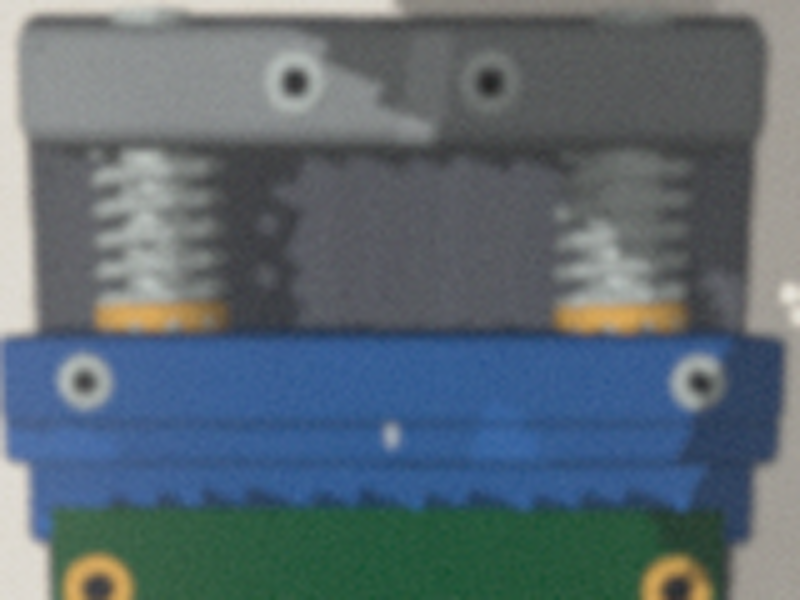

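Request:
{"method": "jog_arm", "body": {
  "commands": [1,0,0,0.001,0,1,0,0,0.001,0,1,0,0,0.001,0,1,0,0,0.001,0,1,0,0,0,0,1,0,0,0,0]
}}

```text
t: 14.37
tool_pos: [0.4878, -0.0453, 0.054]
orientation: [-3.095, -0.54, 0.0]
force: [0.3, -0.6, -1.4]
opening: 0.0318
```

Request:
{"method": "jog_arm", "body": {
  "commands": [1,0,0,0.0007,0,1,0,0,0.0007,0,1,0,0,0,0,1,0,0,0,0]
}}

```text
t: 14.7
tool_pos: [0.4879, -0.0453, 0.0527]
orientation: [-3.095, -0.54, 0.0]
force: [0.4, 0.1, -1.8]
opening: 0.0317
```

Request:
{"method": "jog_arm", "body": {
  "commands": [1,0,0,0.0006,0,1,0,0,0.0006,0,1,0,0,0,0,1,0,0,0,0]
}}

```text
t: 15.03
tool_pos: [0.4879, -0.0453, 0.0515]
orientation: [-3.095, -0.54, -0.0]
force: [-0.9, -0.3, -2.1]
opening: 0.0318
```

```bash
python3 - <<'E'
from h import *
F=[]
for i in range(4):
    s=robot.read_state();F.append(np.r_[s["tool_pos"],s["force"],s["wrist_torque"]])
    w=robot.read_camera("wrist")
print(s["t"],np.mean(F,0).round(4))
cv2.imwrite("pics/a11.png",cv2.resize(w["img"][45:165,180:340],None,fx=5,fy=5,interpolation=cv2.INTER_CUBIC))
E
```

```text
15.1833 [ 0.4879 -0.0453  0.0515  0.0085 -0.0581 -1.8047 -0.024  -0.1259  0.0092]
```

View pics/a11.png

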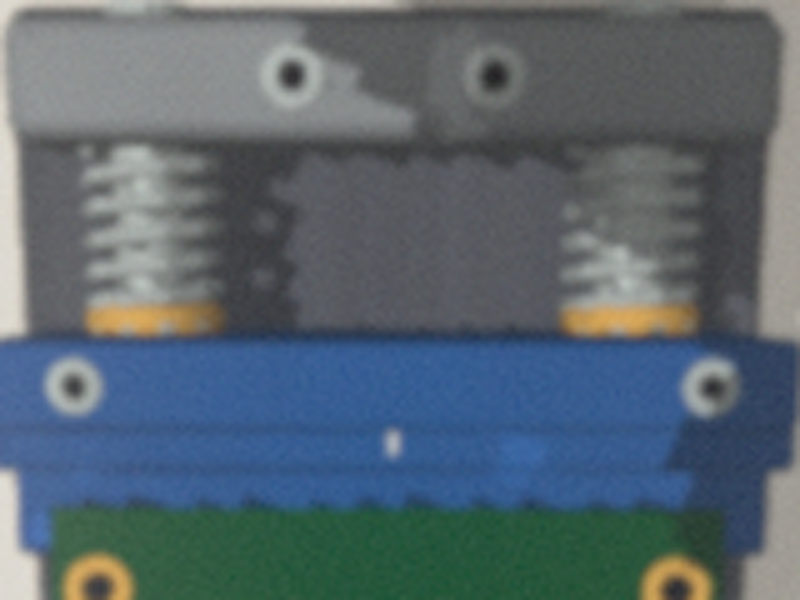

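Request:
{"method": "jog_arm", "body": {
  "commands": [1,0,0,0.0005,0,1,0,0,0,0,1,0,0,0,0]
}}

```text
t: 15.48
tool_pos: [0.4881, -0.0454, 0.0513]
orientation: [3.095, 0.54, 0.0]
force: [-1.5, -0.5, 2.8]
opening: 0.032
```

Request:
{"method": "jog_arm", "body": {
  "commands": [1,0,0,0.0005,0,1,0,0,0,0,1,0,0,0,0]
}}

```text
t: 15.73
tool_pos: [0.4882, -0.0455, 0.051]
orientation: [3.094, 0.54, 0.001]
force: [-3.0, -0.5, 4.9]
opening: 0.0317
```

Request:
{"method": "jog_arm", "body": {
  "commands": [1,0,0,0.0005,0,1,0,0,0,0,1,0,0,0,0]
}}

```text
t: 15.98
tool_pos: [0.4883, -0.0456, 0.0506]
orientation: [3.094, 0.54, 0.001]
force: [-3.0, -1.9, 6.2]
opening: 0.032
```

Request:
{"method": "jog_arm", "body": {
  "commands": [1,0,0,-0.0008,0,1,0,0,0,0,1,0,0,0,0]
}}

```text
t: 16.23
tool_pos: [0.4882, -0.0454, 0.0509]
orientation: [3.095, 0.54, 0.001]
force: [0.3, -0.4, 1.6]
opening: 0.032
```

```bash
python3 - <<'E'
from h import *
F=[]
for i in range(3):
    s=robot.read_state();F.append(np.r_[s["tool_pos"],s["force"],s["wrist_torque"]])
    w=robot.read_camera("side" if i==1 else "wrist")
    if i==1: cv2.imwrite("pics/s12.png",cv2.resize(w["img"][190:300,150:290],None,fx=5,fy=5,interpolation=cv2.INTER_CUBIC))
print(s["t"],np.mean(F,0).round(4))
cv2.imwrite("pics/w12.png",cv2.resize(w["img"][45:165,180:340],None,fx=5,fy=5,interpolation=cv2.INTER_CUBIC))
E
```

```text
16.3333 [ 0.4882 -0.0454  0.0509  0.4998 -0.9     1.0895 -0.0966 -0.144  -0.0035]
```

View pics/s12.png

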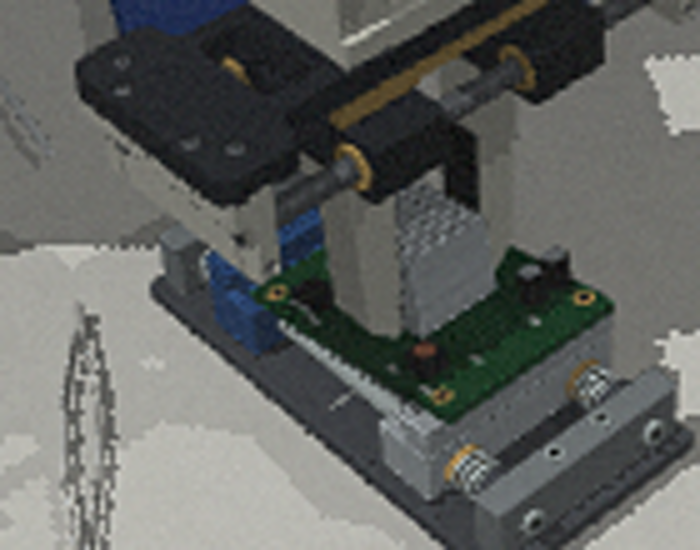

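View pics/w12.png

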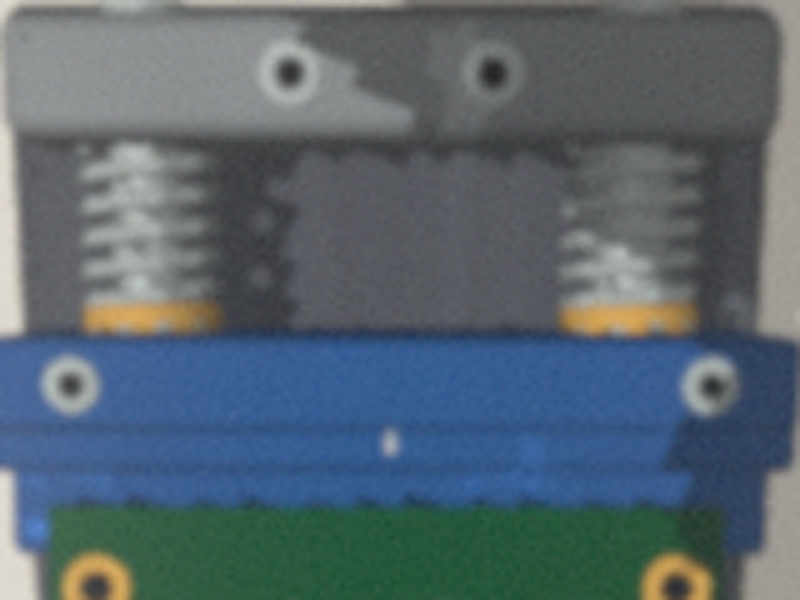

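Request:
{"method": "jog_arm", "body": {
  "commands": [1,0,-0.001,0,0,1,0,-0.001,0,0,1,0,-0.001,0,0,1,0,-0.001,0,0,1,0,-0.001,0,0,1,0,-0.001,0,0,1,0,-0.001,0,0,1,0,0,0,0,1,0,0,0,0]
}}

```text
t: 17.13
tool_pos: [0.4855, -0.0385, 0.0508]
orientation: [-3.094, -0.54, 0.0]
force: [0.2, -0.0, 0.9]
opening: 0.0317
```

```bash
cat > m.py <<'E'
from h import *
import sys
F=[]
for i in range(3):
    s=robot.read_state();F.append(np.r_[s["tool_pos"],s["force"],s["wrist_torque"]])
    w=robot.read_camera("wrist")
f=np.mean(F,0);print(s["t"],f.round(4))
f0=np.array([0,-.05,-1.8]);d=f[3:6]-f0;a=np.radians(109.84);hx=np.array([np.cos(a),np.sin(a)]);hy=np.array([-hx[1],hx[0]])
print("F holder x,y,z",d[:2]@hx,d[:2]@hy,d[2]," TCP in holder",((f[:2]-[.486,-.0355])@hx*1e3).round(2),((f[:2]-[.486,-.0355])@hy*1e3).round(2))
cv2.imwrite(f"pics/{sys.argv[1]}.png",cv2.resize(w["img"][45:165,180:340],None,fx=5,fy=5,interpolation=cv2.INTER_CUBIC))
E
python3 m.py w13
```

```text
17.2333 [ 0.4855 -0.0386  0.0508  0.4756 -0.0981  0.9143 -0.0554 -0.1819  0.0129]
F holder x,y,z -0.20664067409795106 -0.4310754484219455 2.7142550289967495  TCP in holder -2.71 1.5
```

View pics/w13.png

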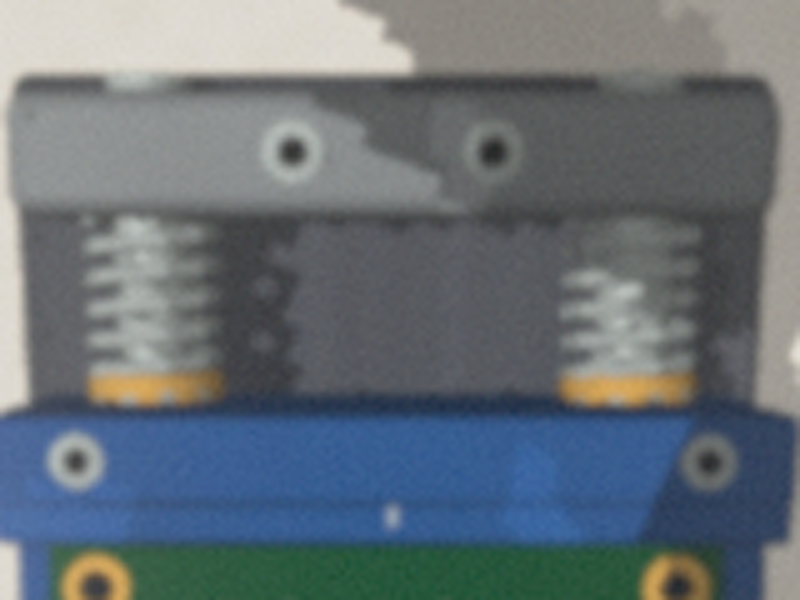

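Request:
{"method": "jog_arm", "body": {
  "commands": [1,0,-0.001,0,0,1,0,-0.001,0,0,1,0,-0.001,0,0,1,0,-0.001,0,0,1,0,-0.001,0,0,1,0,-0.001,0,0,1,0,-0.001,0,0,1,0,0,0,0,1,0,0,0,0]
}}

```text
t: 18.03
tool_pos: [0.4834, -0.0328, 0.051]
orientation: [3.094, 0.54, 0.001]
force: [1.5, -6.6, 0.4]
opening: 0.032
```

```bash
python3 m.py w14
```

```text
18.1333 [ 0.4835 -0.0328  0.051   1.4422 -6.3114  0.5146 -1.1589 -0.4434 -0.0127]
F holder x,y,z -6.379188667582004 0.7684923100821384 2.3145782069185787  TCP in holder 3.44 1.45
```

View pics/w14.png

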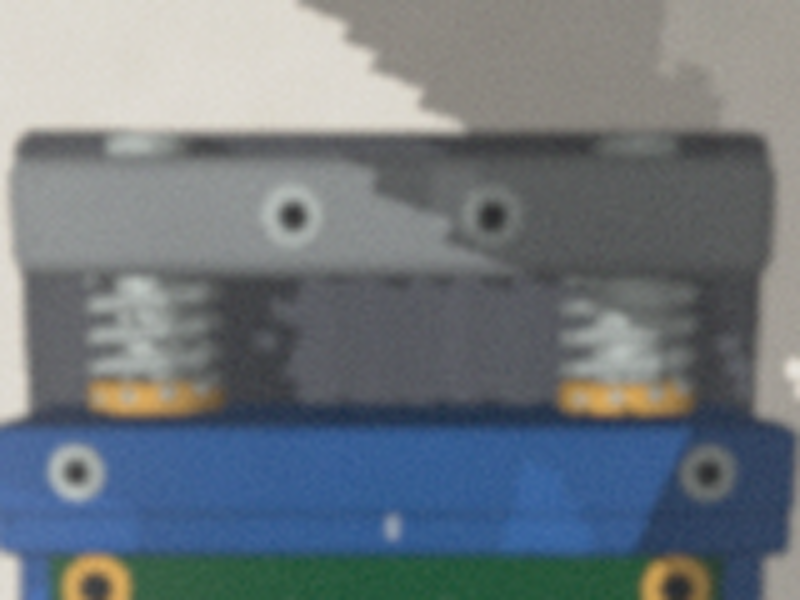

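Request:
{"method": "jog_arm", "body": {
  "commands": [1,0,-0.001,0,0,1,0,-0.001,0,0,1,0,-0.001,0,0,1,0,-0.001,0,0,1,0,-0.001,0,0,1,0,-0.001,0,0,1,0,-0.001,0,0,1,0,0,0,0,1,0,0,0,0]
}}

```text
t: 18.93
tool_pos: [0.4814, -0.027, 0.0512]
orientation: [3.092, 0.54, 0.001]
force: [4.1, -9.7, -0.4]
opening: 0.0316
```

```bash
python3 m.py w15
```

```text
19.0333 [  0.4814  -0.027    0.0512   3.7066 -10.1315  -0.2158  -1.9989  -0.6581
  -0.0406]
F holder x,y,z -10.741130129781027 -0.06502009600117986 1.5842258202559438  TCP in holder 9.51 1.41
```

View pics/w15.png

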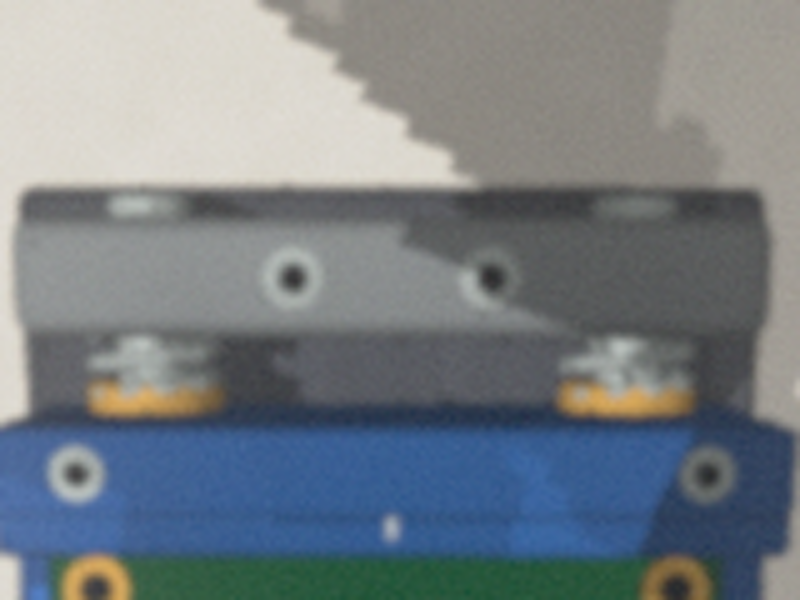

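Request:
{"method": "jog_arm", "body": {
  "commands": [1,0,-0.001,0,0,1,0,-0.001,0,0,1,0,-0.001,0,0,1,0,0,0,0,1,0,0,0,0]
}}

```text
t: 19.5
tool_pos: [0.4805, -0.0246, 0.0512]
orientation: [3.091, 0.54, 0.002]
force: [3.7, -11.6, -1.4]
opening: 0.0319
```

```bash
python3 m.py w16
```

```text
19.6 [ 4.80600e-01 -2.46000e-02  5.12000e-02  3.48830e+00 -1.18906e+01
 -1.44110e+00 -2.33860e+00 -7.28000e-01  2.30000e-03]
F holder x,y,z -12.321731611884594 0.7374482851769459 0.35889726522347853  TCP in holder 12.11 1.42
```

Request:
{"method": "jog_arm", "body": {
  "commands": [1,0,0.0003,0.0007,0,1,0,0.0003,0.0007,0,1,0,0.0003,0.0007,0,1,0,0,0,0]
}}

```text
t: 19.98
tool_pos: [0.4812, -0.0257, 0.0503]
orientation: [3.091, 0.539, 0.002]
force: [-2.0, -12.6, 10.3]
opening: 0.0317
```

```bash
python3 m.py w17
```

```text
20.0833 [  0.4812  -0.0257   0.0503  -1.8778 -13.5981  10.3655  -2.0692   0.408
   0.0998]
F holder x,y,z -12.106590387516887 6.36453514552168 12.165515884011402  TCP in holder 10.82 1.23
```

Request:
{"method": "jog_arm", "body": {
  "commands": [1,0,0,-0.0006,0,1,0,0,0,0],
  "grip_force": 30
}}

```text
t: 20.3
tool_pos: [0.4811, -0.0256, 0.0505]
orientation: [3.091, 0.539, 0.002]
force: [-0.3, -12.3, 7.1]
opening: 0.0318
```

Request:
{"method": "jog_arm", "body": {
  "commands": [1,0,0,0,0,1,0,0,0,0],
  "grip_force": 20
}}

```text
t: 20.47
tool_pos: [0.4811, -0.0256, 0.0505]
orientation: [3.091, 0.539, 0.002]
force: [-0.7, -12.0, 6.6]
opening: 0.0324
```

```bash
python3 m.py w18
```

```text
20.5667 [  0.4811  -0.0256   0.0505  -0.1765 -12.4273   6.0827  -2.1185  -0.0487
   0.0756]
F holder x,y,z -11.582724288323442 4.3668068212043085 7.882720037585517  TCP in holder 10.98 1.27
```

View pics/w18.png

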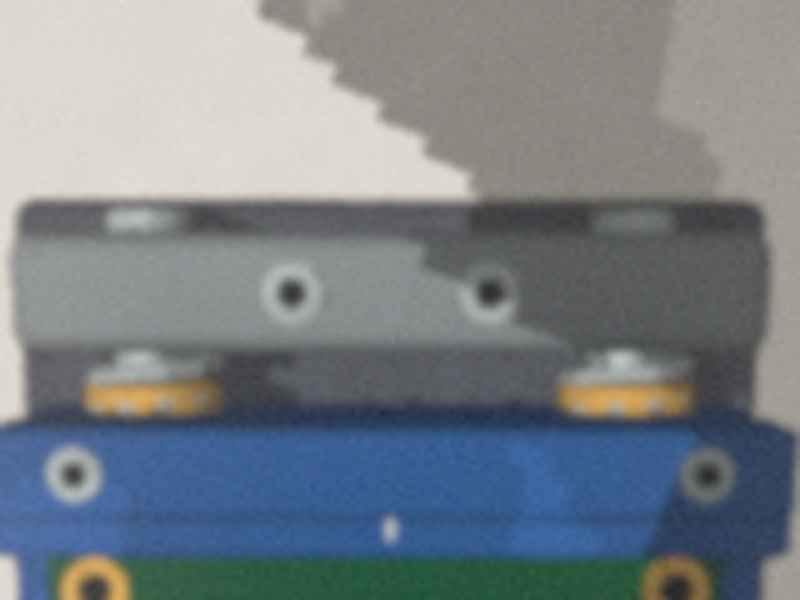

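Request:
{"method": "jog_arm", "body": {
  "commands": [1,-0.0003,0,0,0,1,-0.0002,0,0.0003,0,1,0,0,0.0003,0,1,0,0,0,0],
  "grip_force": 15
}}

```text
t: 20.95
tool_pos: [0.481, -0.0257, 0.0501]
orientation: [3.091, 0.539, 0.003]
force: [1.6, -11.8, 6.4]
opening: 0.0319
```

```bash
python3 m.py w19
```

```text
21.05 [  0.481   -0.0257   0.0501   1.3581 -12.002    6.2694  -2.0467  -0.1931
   0.0371]
F holder x,y,z -11.703526603884823 2.779008482226111 8.069414819596334  TCP in holder 10.91 1.34
```

Request:
{"method": "jog_arm", "body": {
  "commands": [1,-0.0001,0.0001,0.0004,0,1,-0.0001,0.0001,0.0004,0,1,-0.0001,0.0002,0.0004,0,1,0,0.0002,0.0004,0,1,0,0,0,0]
}}

```text
t: 21.52
tool_pos: [0.4812, -0.0263, 0.0487]
orientation: [3.091, 0.539, 0.004]
force: [2.1, -11.2, 6.6]
opening: 0.0318
```

```bash
python3 m.py w20
```

```text
21.6167 [  0.4812  -0.0263   0.0487   2.1019 -10.9069   6.864   -1.9175  -0.3312
   0.0267]
F holder x,y,z -10.925837687835074 1.707604555016195 8.664001721879544  TCP in holder 10.3 1.34
```

```bash
python3 - <<'E'
from h import *
w=robot.read_camera("wrist");s=robot.read_camera("side")
cv2.imwrite("pics/w21.png",cv2.resize(w["img"][130:280,160:360],None,fx=4,fy=4,interpolation=cv2.INTER_CUBIC))
cv2.imwrite("pics/s21.png",cv2.resize(s["img"][190:300,150:290],None,fx=5,fy=5,interpolation=cv2.INTER_CUBIC))
E
```

```text
(no output)
```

View pics/w21.png

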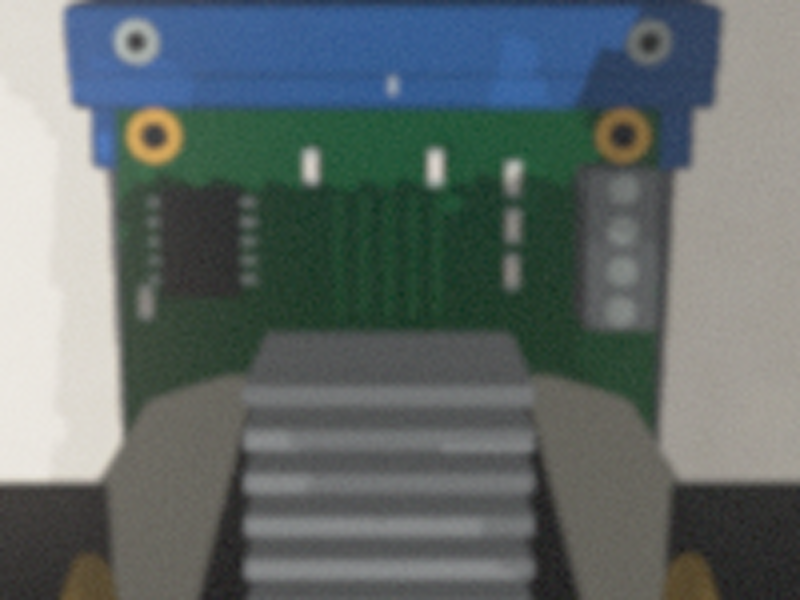

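View pics/s21.png

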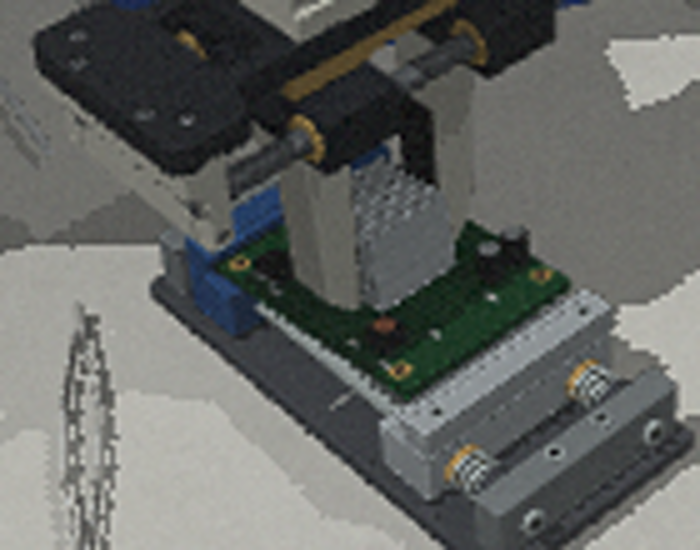

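View pics/w20.png

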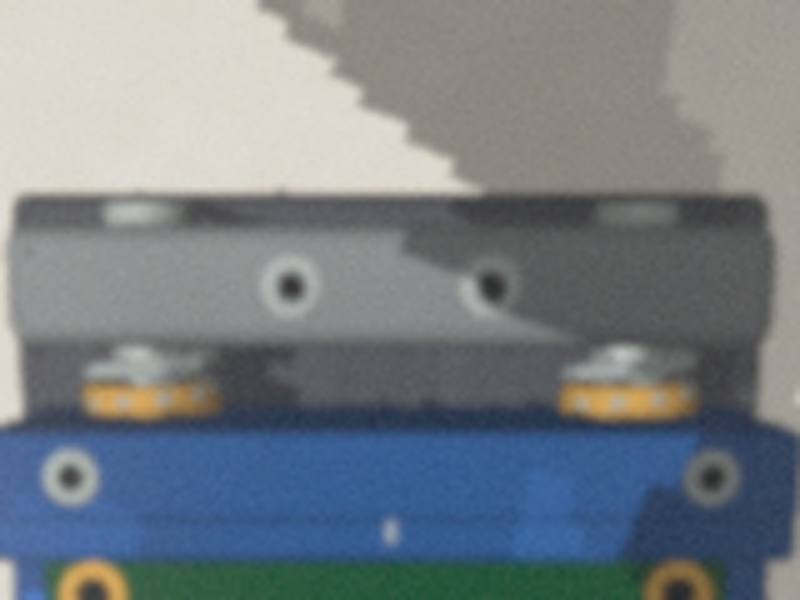

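Request:
{"method": "jog_arm", "body": {
  "commands": [1,0,-0.0004,0,0,1,0,-0.0004,0,0,1,0,-0.0004,0,0,1,0,0,0.0004,0,1,0,0,0.0004,0,1,0,0,0,0],
  "grip_force": 22
}}

```text
t: 22.27
tool_pos: [0.481, -0.0253, 0.0482]
orientation: [3.091, 0.539, 0.005]
force: [1.4, -12.6, 8.7]
opening: 0.032
```

```bash
python3 m.py w22
```

```text
22.3667 [  0.481   -0.0253   0.0482   1.3863 -12.1948   8.6753  -1.9693  -0.0922
   0.0208]
F holder x,y,z -11.894461145557106 2.817854139490216 10.475250773583516  TCP in holder 11.31 1.28
```

Request:
{"method": "jog_arm", "body": {
  "commands": [1,-0.0001,0,0.0004,0,1,-0.0001,0.0001,0.0004,0,1,-0.0001,0.0001,0.0004,0,1,-0.0001,0.0001,0.0004,0,1,0,0,0,0]
}}

```text
t: 22.83
tool_pos: [0.4811, -0.0256, 0.0468]
orientation: [3.091, 0.539, 0.006]
force: [2.7, -11.5, 9.3]
opening: 0.0316
```

```bash
python3 m.py w23
```

```text
22.9333 [ 4.81100e-01 -2.56000e-02  4.68000e-02  2.14670e+00 -1.17259e+01
  9.38480e+00 -1.84950e+00 -2.74400e-01  3.40000e-03]
F holder x,y,z -11.71144312865512 1.9434595610681114 11.184767885007718  TCP in holder 10.96 1.3
```

Request:
{"method": "jog_arm", "body": {
  "commands": [1,-0.0001,0,0.0004,0,1,-0.0001,0,0.0004,0,1,0,0,0.0004,0,1,0,0,0.0004,0,1,0,0,0,0]
}}

```text
t: 23.4
tool_pos: [0.481, -0.0256, 0.0452]
orientation: [3.091, 0.539, 0.006]
force: [2.0, -11.4, 8.8]
opening: 0.0319
```

```bash
python3 m.py w24; python3 - <<'E'
from h import *
w=robot.read_camera("wrist");s=robot.read_camera("side")
cv2.imwrite("pics/w24b.png",cv2.resize(w["img"][130:280,160:360],None,fx=4,fy=4,interpolation=cv2.INTER_CUBIC))
cv2.imwrite("pics/s24.png",cv2.resize(s["img"][190:300,150:290],None,fx=5,fy=5,interpolation=cv2.INTER_CUBIC))
E
```

```text
23.5 [  0.481   -0.0256   0.0452   2.3899 -11.3761   8.9298  -1.7917  -0.3859
   0.0267]
F holder x,y,z -11.464939648151079 1.5959211421550545 10.7297531717171  TCP in holder 10.95 1.32
```

View pics/w24b.png

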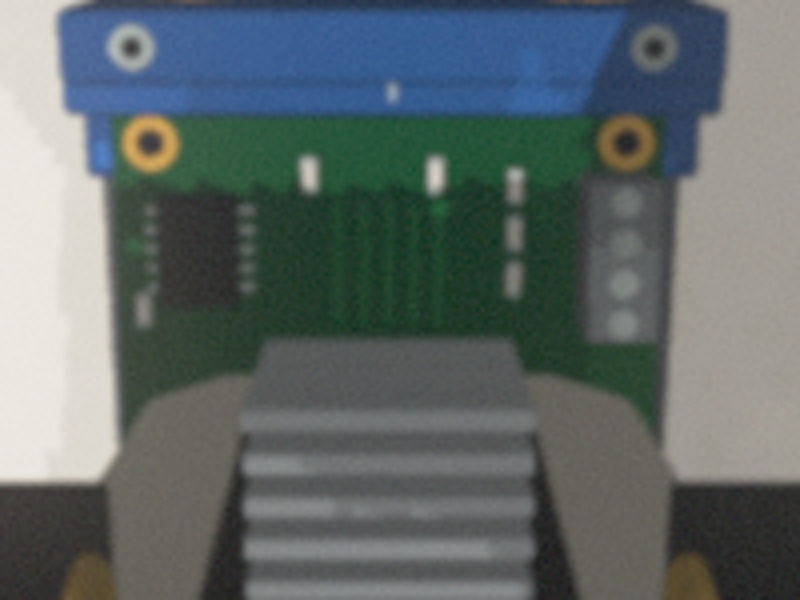

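View pics/s24.png

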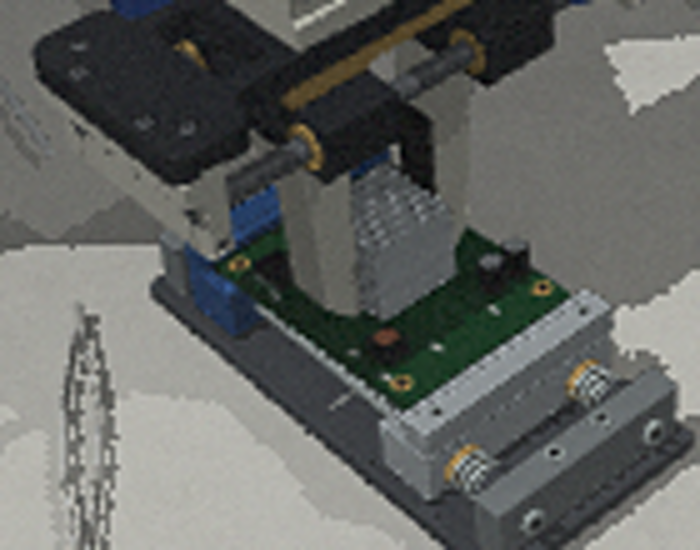

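Request:
{"method": "jog_arm", "body": {
  "commands": [1,0,-0.0004,0,0,1,0,-0.0004,0,0,1,0,-0.0004,0,0,1,0,0,0,0]
}}

```text
t: 23.98
tool_pos: [0.4807, -0.0246, 0.0452]
orientation: [3.091, 0.539, 0.007]
force: [3.4, -12.1, 8.9]
opening: 0.0321
```

```bash
python3 m.py w25; python3 - <<'E'
from h import *
c=robot.read_camera("top");s=robot.read_camera("side")
cv2.imwrite("pics/t25.png",cv2.resize(c["img"][185:270,225:335],None,fx=7,fy=7,interpolation=cv2.INTER_CUBIC))
cv2.imwrite("pics/s25.png",cv2.resize(s["img"][230:300,200:290],None,fx=8,fy=8,interpolation=cv2.INTER_CUBIC))
E
```

```text
24.0833 [  0.4807  -0.0246   0.0452   3.1446 -11.73     8.8043  -1.892   -0.4021
   0.0139]
F holder x,y,z -12.053960085790749 1.006180466307871 10.60432606788345  TCP in holder 12.05 1.31
```

View pics/t25.png

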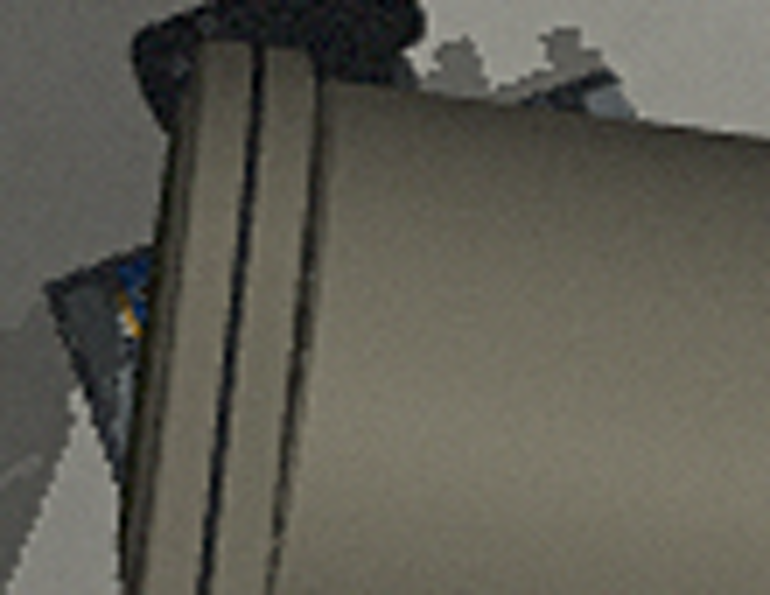

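View pics/s25.png

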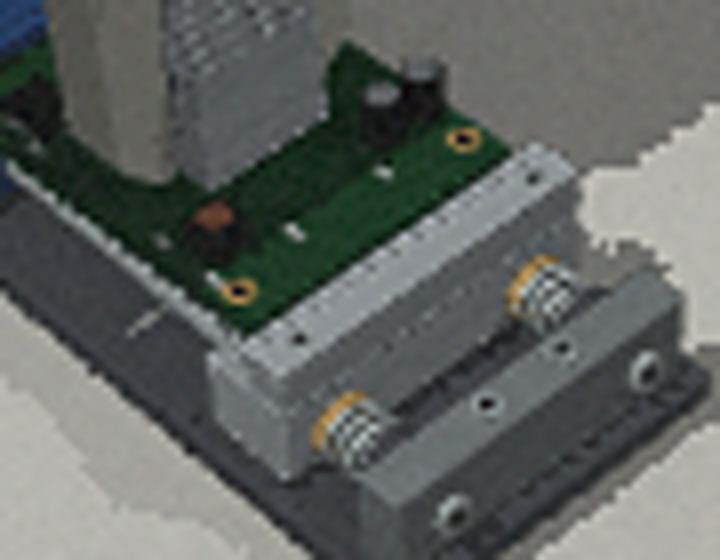

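Request:
{"method": "jog_arm", "body": {
  "commands": [1,0,0,0.0004,0,1,0,0,0.0004,0,1,0,0,0.0004,0,1,0,0,0.0004,0,1,0,0,0,0]
}}

```text
t: 24.65
tool_pos: [0.4807, -0.0246, 0.0437]
orientation: [3.091, 0.539, 0.007]
force: [3.3, -11.7, 9.9]
opening: 0.0318
```

```bash
python3 m.py w26; python3 - <<'E'
from h import *
w=robot.read_camera("wrist")
cv2.imwrite("pics/w26b.png",cv2.resize(w["img"][130:280,160:360],None,fx=4,fy=4,interpolation=cv2.INTER_CUBIC))
E
```

```text
24.75 [ 4.80700e-01 -2.46000e-02  4.36000e-02  3.15710e+00 -1.16356e+01
  9.15650e+00 -1.88470e+00 -3.84500e-01 -9.00000e-03]
F holder x,y,z -11.969465580436669 0.9623974781733466 10.956511283883284  TCP in holder 12.05 1.29
```

View pics/w26b.png

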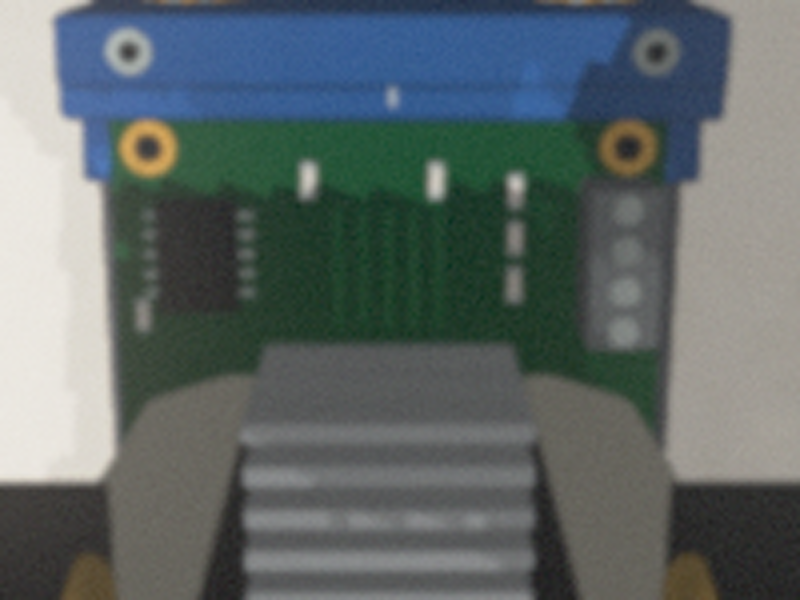

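Request:
{"method": "jog_arm", "body": {
  "commands": [1,0,0,0.0004,0,1,0,0,0.0004,0,1,0,0,0,0]
}}

```text
t: 25.1
tool_pos: [0.4807, -0.0246, 0.0428]
orientation: [3.091, 0.539, 0.007]
force: [3.1, -11.5, 8.4]
opening: 0.0316
```

```bash
python3 m.py w27
```

```text
25.2 [ 4.80700e-01 -2.46000e-02  4.28000e-02  3.10590e+00 -1.15894e+01
  8.13640e+00 -1.87180e+00 -4.13900e-01 -8.50000e-03]
F holder x,y,z -11.908609439249899 0.9948779698851205 9.93637450971038  TCP in holder 12.08 1.3
```

Request:
{"method": "jog_arm", "body": {
  "commands": [1,0,0,0.0004,0,1,0,0,0.0004,0,1,0,0,0,0]
}}

```text
t: 25.5
tool_pos: [0.4807, -0.0246, 0.042]
orientation: [3.091, 0.539, 0.006]
force: [3.6, -11.3, 9.3]
opening: 0.0319
```

```bash
python3 m.py w28; python3 - <<'E'
from h import *
w=robot.read_camera("wrist");s=robot.read_camera("side")
cv2.imwrite("pics/w28b.png",cv2.resize(w["img"][130:280,160:360],None,fx=4,fy=4,interpolation=cv2.INTER_CUBIC))
cv2.imwrite("pics/s28.png",cv2.resize(s["img"][230:300,200:290],None,fx=8,fy=8,interpolation=cv2.INTER_CUBIC))
E
```

```text
25.6 [  0.4807  -0.0246   0.042    3.6052 -11.412    8.6238  -1.8589  -0.4045
  -0.0166]
F holder x,y,z -11.911174040912362 0.4649539438406498 10.42380782436251  TCP in holder 12.11 1.31
```

View pics/w28b.png

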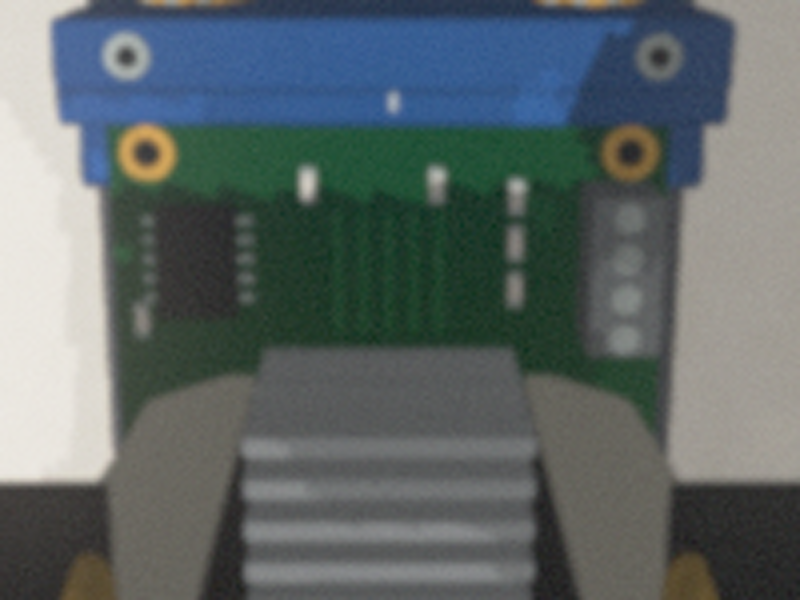

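View pics/s28.png

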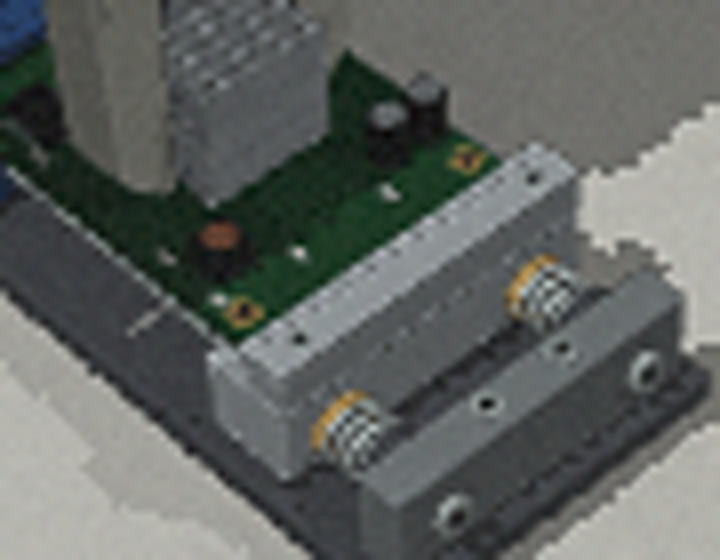

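Request:
{"method": "jog_arm", "body": {
  "commands": [1,0,0,0.0004,0,1,0,0,0.0003,0,1,0,0,0,0]
}}

```text
t: 26.0
tool_pos: [0.4807, -0.0246, 0.0415]
orientation: [3.091, 0.539, 0.006]
force: [2.3, -10.8, 10.4]
opening: 0.0317
```

```bash
python3 m.py w29
```

```text
26.1 [  0.4807  -0.0246   0.0415   2.2479 -11.4196  10.479   -1.8882  -0.1061
   0.0273]
F holder x,y,z -11.457665686794343 1.744313721477236 12.279010570236613  TCP in holder 12.06 1.29
```

Request:
{"method": "jog_arm", "body": {
  "commands": [1,0,0,-0.0003,0,1,0,0,-0.0003,0,1,0,0.0005,0,0,1,0,0.0005,0,0,1,0,0.0005,0,0,1,0,0.0005,0,0,1,0,0.0005,0,0,1,0,0.0005,0,0,1,0,0,0,0]
}}

```text
t: 26.9
tool_pos: [0.4815, -0.027, 0.0416]
orientation: [3.092, 0.539, 0.006]
force: [3.5, -9.4, 6.4]
opening: 0.032
```

```bash
python3 m.py w30; python3 - <<'E'
from h import *
s=robot.read_camera("side")
cv2.imwrite("pics/s30.png",cv2.resize(s["img"][230:300,200:290],None,fx=8,fy=8,interpolation=cv2.INTER_CUBIC))
E
```

```text
27.0 [ 4.8150e-01 -2.7000e-02  4.1600e-02  4.0401e+00 -9.0703e+00  5.8256e+00
 -1.6165e+00 -5.2720e-01 -6.8000e-03]
F holder x,y,z -9.856099999194033 -0.7387972567159801 7.625619680559467  TCP in holder 9.51 1.36
```

View pics/s30.png

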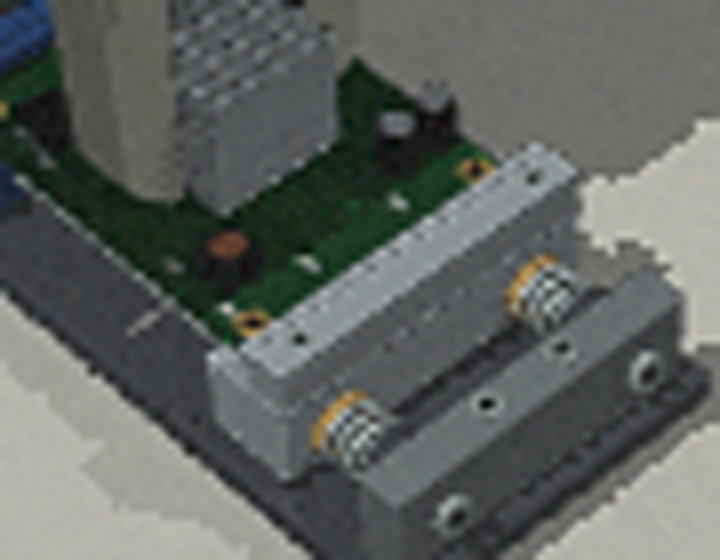

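Request:
{"method": "jog_arm", "body": {
  "commands": [1,0,0.0005,-0.0001,0,1,0,0.0005,-0.0001,0,1,0,0.0005,-0.0001,0,1,0,0.0005,0,0,1,0,0.0005,0,0,1,0,0.0005,0,0,1,0,0,0,0]
}}

```text
t: 27.68
tool_pos: [0.4822, -0.0291, 0.0416]
orientation: [3.093, 0.54, 0.006]
force: [3.8, -4.7, 5.1]
opening: 0.0319
```

```bash
python3 m.py w31; python3 - <<'E'
from h import *
s=robot.read_camera("side")
cv2.imwrite("pics/s31.png",cv2.resize(s["img"][230:300,200:290],None,fx=8,fy=8,interpolation=cv2.INTER_CUBIC))
E
```

```text
27.7833 [ 0.4822 -0.0291  0.0416  3.804  -5.6848  5.02   -0.9819 -0.5912 -0.024 ]
F holder x,y,z -6.591412921557594 -1.665733571850878 6.8200238261038555  TCP in holder 7.36 1.39
```

View pics/s31.png

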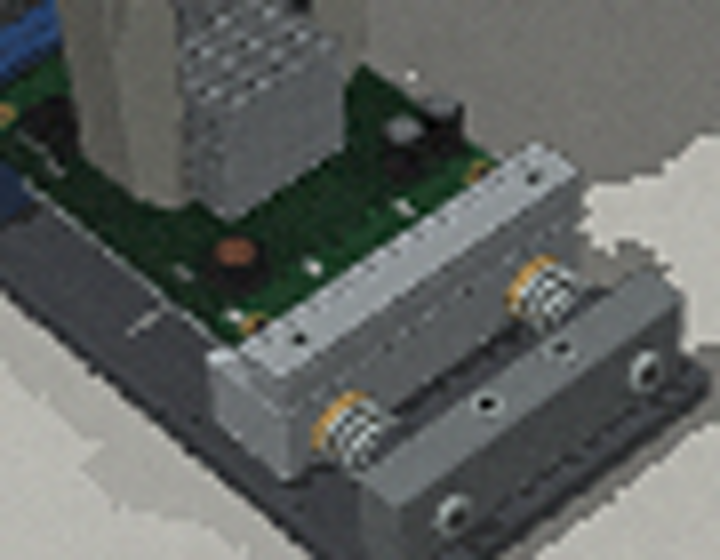

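Request:
{"method": "jog_arm", "body": {
  "commands": [1,0,0.0005,-0.0001,0,1,0,0.0005,-0.0001,0,1,0,0.0005,-0.0001,0,1,0,0.0005,0,0,1,0,0.0005,0,0,1,0,0.0005,0,0,1,0,0.0005,0,0,1,0,0.0005,0,0,1,0,0,0,0]
}}

```text
t: 28.63
tool_pos: [0.4832, -0.0318, 0.0415]
orientation: [3.095, 0.54, 0.005]
force: [3.3, 1.2, 6.4]
opening: 0.0316
```

```bash
python3 m.py w32; python3 - <<'E'
from h import *
s=robot.read_camera("side")
cv2.imwrite("pics/s32.png",cv2.resize(s["img"][195:300,155:295],None,fx=5.5,fy=5.5,interpolation=cv2.INTER_CUBIC))
E
```

```text
28.7333 [ 0.4831 -0.0318  0.0415  4.5293 -0.1654  6.1236 -0.1442 -0.8019 -0.0743]
F holder x,y,z -1.6457947943781615 -4.221263964925719 7.923564045797793  TCP in holder 4.44 1.43
```

View pics/s32.png

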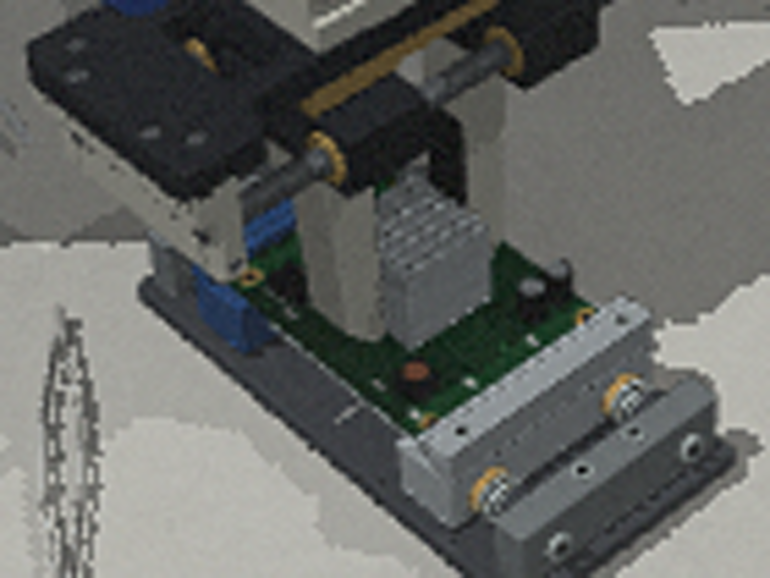

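View pics/w32.png

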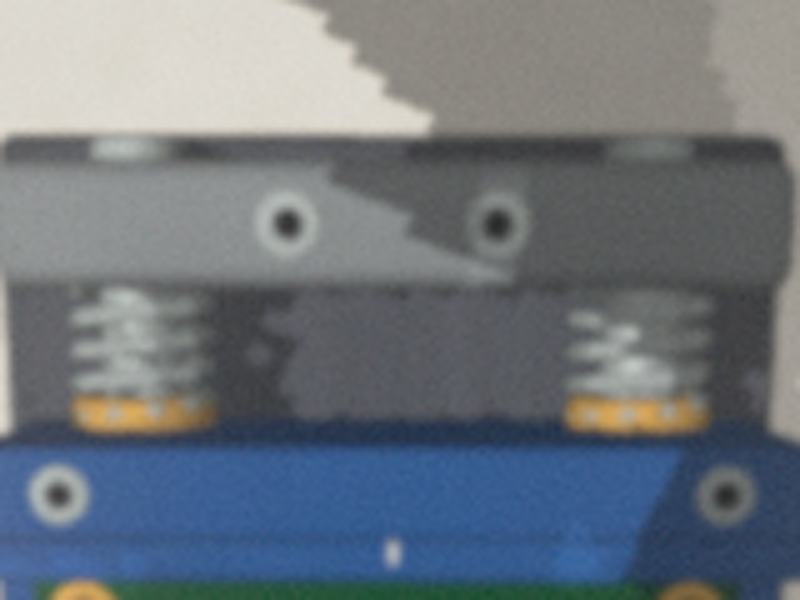

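Request:
{"method": "jog_arm", "body": {
  "commands": [1,0.0002,0.0004,-0.0002,0,1,0.0002,0.0004,-0.0002,0,1,0.0001,0.0004,-0.0002,0,1,0.0001,0.0002,-0.0001,0,1,0,0,0,0]
}}

```text
t: 29.25
tool_pos: [0.4834, -0.0327, 0.0415]
orientation: [-3.094, -0.54, -0.002]
force: [5.3, 1.3, 4.2]
opening: 0.032
```

```bash
python3 m.py w33
```

```text
29.35 [ 0.4834 -0.0327  0.0415  5.3534  1.3024  4.759   0.2029 -1.0389 -0.0575]
F holder x,y,z -0.5447983252103814 -5.494673273061102 6.559024779444058  TCP in holder 3.46 1.47
```

Request:
{"method": "jog_arm", "body": {
  "commands": [1,0,0.0002,-0.0003,0,1,0,0.0002,-0.0003,0,1,0,0,0,0]
}}

```text
t: 29.65
tool_pos: [0.4834, -0.0328, 0.0416]
orientation: [-3.094, -0.54, -0.002]
force: [7.1, 2.9, -0.3]
opening: 0.0318
```

```bash
python3 m.py w34
```

```text
29.75 [ 0.4834 -0.0328  0.0416  6.8744  2.8192 -0.1837  0.3588 -1.4457 -0.0554]
F holder x,y,z 0.3657868858905225 -7.440118109333608 1.6163330430368839  TCP in holder 3.41 1.56
```

Request:
{"method": "jog_arm", "body": {
  "commands": [1,0.0003,0,0,0,1,0.0003,0,0,0,1,0,0,0,0]
}}

```text
t: 30.05
tool_pos: [0.4834, -0.0329, 0.0416]
orientation: [-3.094, -0.54, -0.0]
force: [4.8, 2.0, 0.2]
opening: 0.0317
```

```bash
python3 m.py w35
```

```text
30.15 [ 0.4834 -0.0329  0.0416  4.9989  2.181   0.8533  0.3147 -1.1475 -0.0263]
F holder x,y,z 0.40199048110039837 -5.4593516482640885 2.653319746787327  TCP in holder 3.27 1.55
```

Works: +0.6 mm relieves 2 N. Relieve the rest.

Request:
{"method": "jog_arm", "body": {
  "commands": [1,0.0004,0,0,0,1,0.0004,0,-0.0001,0,1,0.0004,0,-0.0001,0,1,0.0003,0,0,0,1,0,0,0,0]
}}

```text
t: 30.62
tool_pos: [0.4836, -0.0331, 0.0416]
orientation: [-3.095, -0.54, 0.004]
force: [-3.9, 0.2, 6.9]
opening: 0.032
```

```bash
python3 m.py w36; python3 - <<'E'
from h import *
s=robot.read_camera("side")
cv2.imwrite("pics/s36.png",cv2.resize(s["img"][195:300,155:295],None,fx=5.5,fy=5.5,interpolation=cv2.INTER_CUBIC))
E
```

```text
30.7167 [ 0.4836 -0.0331  0.0416 -3.9433 -0.6161  6.6703 -0.1715  0.1841 -0.0501]
F holder x,y,z 0.8058709697496295 3.9013645534325345 8.470345803930055  TCP in holder 3.1 1.46
```

View pics/s36.png

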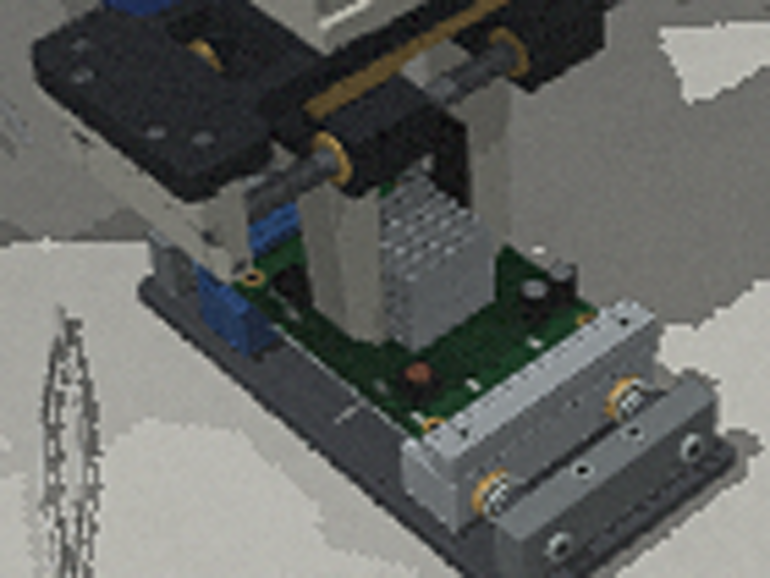

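Request:
{"method": "jog_arm", "body": {
  "commands": [1,-0.0003,-0.0002,-0.0003,0,1,-0.0003,-0.0001,-0.0002,0,1,0,0,0,0]
}}

```text
t: 31.07
tool_pos: [0.4834, -0.0327, 0.0417]
orientation: [-3.094, -0.54, 0.002]
force: [1.4, 0.0, -3.9]
opening: 0.0318
```

```bash
python3 m.py w37
```

```text
31.1667 [ 0.4834 -0.0327  0.0416  1.2469  0.1323 -4.406  -0.0943 -0.5103 -0.0732]
F holder x,y,z -0.2517327070151466 -1.234790480244239 -2.6060403937117957  TCP in holder 3.55 1.5
```

Request:
{"method": "jog_arm", "body": {
  "commands": [1,0,0,0.0002,0,1,0,0,0,0],
  "grip_force": 5
}}

```text
t: 31.38
tool_pos: [0.4834, -0.0327, 0.0417]
orientation: [-3.094, -0.54, 0.003]
force: [0.4, -0.7, -5.3]
opening: 0.032
```

Request:
{"method": "jog_arm", "body": {
  "commands": [0.3,0,0,0,0,0.25,0,0,0,0,0.2,0,0,0,0,0.1,0,0,0,0,0,0,0,0,0,-0.1,0,0,0,0,-0.1,0,0,0,0]
}}

```text
t: 31.97
tool_pos: [0.4843, -0.0328, 0.0424]
orientation: [3.095, 0.54, 0.0]
force: [-0.4, 0.4, -0.2]
opening: 0.0511
```

```bash
python3 m.py w38; python3 - <<'E'
from h import *
s=robot.read_camera("side");w=robot.read_camera("wrist")
cv2.imwrite("pics/s38.png",cv2.resize(s["img"][195:300,155:295],None,fx=5.5,fy=5.5,interpolation=cv2.INTER_CUBIC))
cv2.imwrite("pics/w38b.png",w["img"])
E
```

```text
32.0667 [ 0.4842 -0.0328  0.0423 -0.1087  0.3238  0.2531 -0.0692 -0.1081  0.0291]
F holder x,y,z 0.38847929538185644 -0.024621797262504203 2.0530969806227537  TCP in holder 3.17 0.72
```

View pics/s38.png

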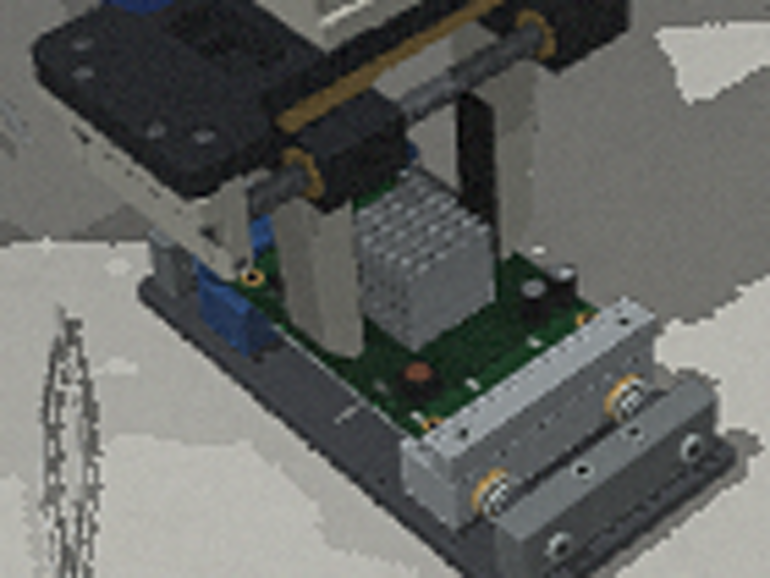

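View pics/w38b.png

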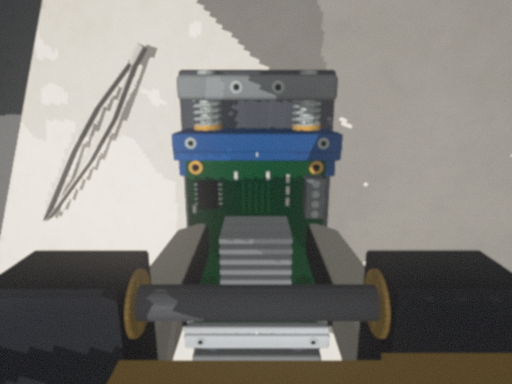

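Request:
{"method": "jog_arm", "body": {
  "commands": [-0.1,0,0,-0.004,0,-0.1,0,0,-0.01,0,-0.1,0,0,-0.015,0,-0.1,0,0,-0.02,0,-0.1,0,0,-0.025,0,-0.1,0,0,-0.025,0,-0.1,0,0,-0.025,0,-0.1,0,0,-0.02,0,-0.1,0,0,0,0,-0.1,0,0,0,0,-0.1,0,0,0,0]
}}

```text
t: 33.13
tool_pos: [0.4839, -0.0327, 0.1859]
orientation: [-3.095, -0.54, 0.001]
force: [-0.4, -0.5, -0.0]
opening: 0.0514
```

```bash
python3 - <<'E'
from h import *
s=robot.read_camera("side");w=robot.read_camera("wrist");st=robot.read_state();print(st["t"],st["tool_pos"],st["force"])
cv2.imwrite("pics/s39.png",cv2.resize(s["img"][195:300,155:295],None,fx=5.5,fy=5.5,interpolation=cv2.INTER_CUBIC))
cv2.imwrite("pics/w39.png",cv2.resize(w["img"][60:260,150:360],None,fx=3.5,fy=3,interpolation=cv2.INTER_CUBIC) if 0 else cv2.resize(w["img"][60:255,150:370],None,fx=3,fy=3,interpolation=cv2.INTER_CUBIC))
for t in("board","holder","groove_blue","groove_plain","sink_top"):
    r=pin(t,w);print(t,r)
E
```

```text
33.2333 [ 0.48321916 -0.03261599  0.18485445] [-0.03189897 -0.03847479  0.25788709]
board [(array([259.1232, 185.5104]), 0.7)]
holder []
groove_blue [(array([258.9184, 128.4096]), 0.74)]
groove_plain [(array([251.392 , 229.0176]), 0.56)]
sink_top [(array([254.72  , 191.6928]), 0.7)]
```

View pics/s39.png

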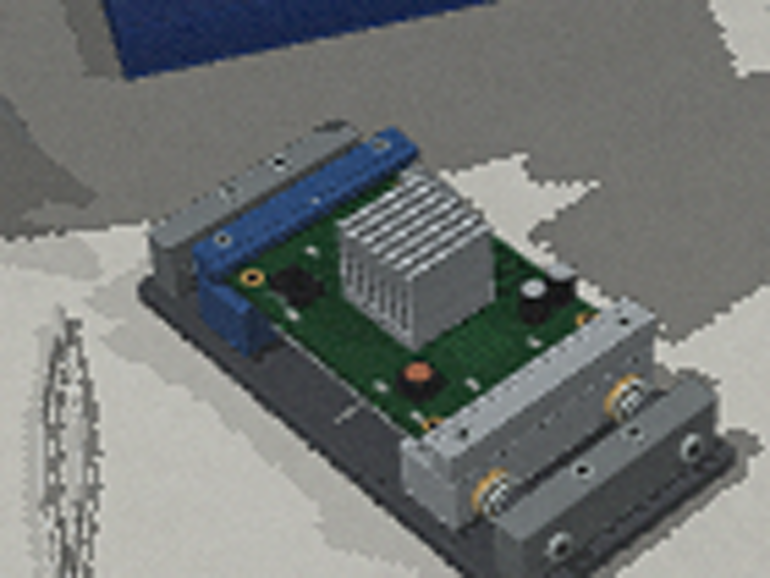

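View pics/w39.png

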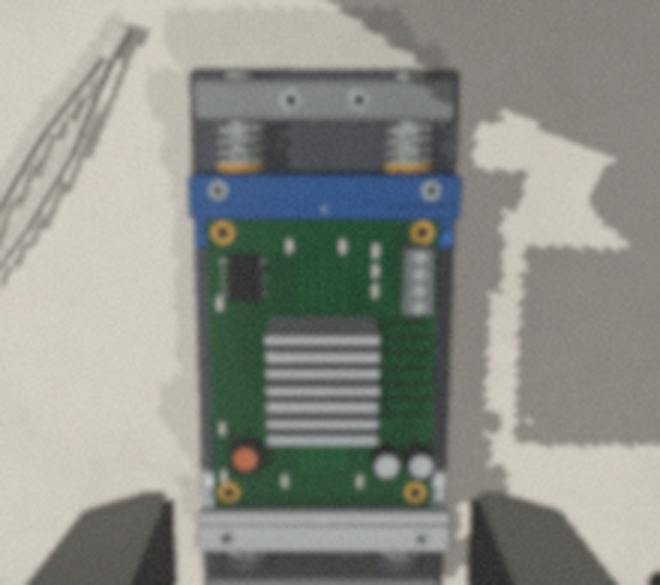

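```bash
python3 - <<'E'
from h import *
w=robot.read_camera("wrist");a=np.radians(109.84);hx=np.array([np.cos(a),np.sin(a)]);hy=np.array([-hx[1],hx[0]]);o=np.array([.486,-.0355])
def H(u,v,z):
    p=onz(w,(150+u/3,60+v/3),z)[:2]-o; return np.round([p@hx*1e3,p@hy*1e3],1)
z0=.002
for n,u,v,z in[("blue lip L",193,220,44.5),("blue lip R",458,220,44.5),("plain lip L",201,511,44.5),("plain lip R",447,511,44.5),("ring bl",222,232,38),("ring br",423,232,38),("ring pl",229,491,38),("ring pr",415,491,38),("base L",192,70,8),("base R",458,70,8),("sink tl",265,334,68),("sink br",380,446,68),("sink tr",380,334,68),("sink bl",265,446,68)]:
    print(n,H(u,v,z0+z/1e3))
E
```

```text
blue lip L [45.5 39. ]
blue lip R [ 45.5 -39.4]
plain lip L [-46.6  39.5]
plain lip R [-46.6 -39. ]
ring bl [41.3 31.2]
ring br [ 41.2 -29.8]
ring pl [-42.2  31. ]
ring pr [-42.2 -29.3]
base L [89.4 42.3]
base R [ 89.4 -42.6]
sink tl [16.  16.9]
sink br [-17.1 -15.9]
sink tr [ 16.  -15.5]
sink bl [-17.1  17.4]
```

```bash
python3 -c "
from plant import robot
print(robot.close_job()); print(robot.read_state()['t'])"
```

```text
the job is handed in; nothing more can be done
None
the job is handed in; nothing more can be done
```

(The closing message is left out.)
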